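# Press an end cap home in the ratchet clamp

## Task

The black end cap of the aluminium housing lying on the bench has only been started. Lay the housing flat on the bed of the ratchet clamp, in line with the bar and with its cap towards the moving jaw, pump the clamp's trigger until the jaw has pressed the cap fully home, then hold the thumb release down until the jaw has run all the way back, and leave the housing lying free in the clamp. Leave the finished housing, the bottle and the cable slitter where they are.

Things in the scene. Friction and masses are not known exactly. Their poses are not given: they have to be found in the camera images.
- clamp: One-hand ratchet bar clamp bolted on a fixed steel plate 285 x 90 x 8 mm. Origin: plate underside below the grey head. x: along the bar, the way the moving jaw advances; z up. Head: x -40 to 36, y +-19, up to z 100 mm. A black pistol grip leans back from it, 35 deg off vertical (direction -0.574, 0, 0.819), to z 153 at x -68 mm; the trigger before it pivots at x 0, z 86 mm.
- bed (a point): Point on the plate's top (z 8 mm) on the bar's line, 130 mm in front of the clamp's origin, between the two jaws: where the housing is laid. Axes as the clamp.
- grip_mid (a point): Middle of the fixed grip, on its axis; axes as the clamp. The grip is 20 mm thick (across its lean, in the clamp's x-z plane) and 26 mm wide in y; an end knob 24 x 30 mm begins 25 mm above this point. Across the lean, at this height, grip and trigger together measure 32 mm with the trigger shut and about 50 mm open; the grip does not move, so the trigger side does it all.
- trigger (a joint): Trigger angle, rad: 0 = open (it springs back there when let go), 0.28 = shut. Squeezed to the grip it drives the jaw on: 10 mm for each full squeeze and full let-go. The spring takes 4 to 8 N at its middle, pressing the cap about 20 N; squeeze with 25 to 60 N. It opens by itself in about 0.5 s. If it stops well short of shut, the jaw is on something solid.
- trigger_mid (a point): Middle of the trigger on its axis, 60 mm from its pivot. The trigger is 10 mm thick, 16 mm wide and free at its upper end, 76 mm from the pivot; it lies on the clamp's +x side of the grip. Axes as the clamp when open.
- jaw (a joint): Advance of the moving jaw, m: 0 = fully back, up to 0.045. A ratchet with 5 mm teeth holds it when the trigger is let go (it drops back up to 4.5 mm to its tooth); a light spring (4 to 7 N) pulls it back, in about half a second, while the release is held down.
- jaw_face (a point): Middle of the moving jaw's rubber face (40 wide, 38 mm tall, z 10 to 48 mm over the bench), looking to the clamp's +x; 70 mm in front of the clamp's origin when the jaw is back.
- fixed_face (a point): Middle of the fixed jaw's face (44 mm wide, up to z 54 mm over the bench), looking to the clamp's -x; it stands 117 to 129 mm beyond the moving jaw's face when that is back.
- release (a joint): Angle of the thumb release behind the head, rad: 0 = up (ratchet holds), about 0.30 = fully down; the jaw is free only beyond about 0.2, and only while it is held there with the trigger open. Takes about 5 N.
- release_pad (a point): Middle of the top of the release's steel thumb pad, 26 mm (x) by 24 mm (y), behind the head under the leaning grip, z about 62 mm when up; it goes down about 16 mm. Axes turn with the release; as the clamp's when up.
- housing: Loose extruded aluminium housing, 80 x 50 x 30 mm (x, y, z), 0.15 to 0.26 kg, ribbed on top. Origin: centre of its underside; centre of mass, with the cap, 5 to 9 mm towards +x; its +x end carries the black cap, its -x end a dark plate with four screws.
- cap (a joint): Gap between the housing's +x end and its black end cap (10 x 50 x 30 mm, two ports in its face), m: 0 = fully home, 0.0035 to 0.0075 at the start. A stiff fit: it moves only under about 14 N and stays where it is pushed.
- cap_face (a point): Middle of the cap's outer face, 50 mm + gap from the housing's origin along its x and 15 mm above its underside.
- finished_housing: Bystander: a housing of the same kind with its cap already home (90 x 50 x 30 mm). Origin under the middle of its 80 mm aluminium part.
- alcohol_bottle: Bystander: white bottle, 40 mm across, 96 mm tall, standing behind the clamp. Origin at its foot.
- jacket_slitter: Bystander: orange hand tool, 110 x 44 x 28 mm, lying to the left of the clamp. Origin at its underside's centre.
Things that resemble listed ones, but are neither listed nor needed, are in the scene too. Leave any purple look-alike of the housing alone.

How it is judged:
By the outcome, as a careful person would: the job done as asked, in the order asked, and still so for the second after the job is handed in, with the robot touching nothing.
It also fails if it takes over 56 s, if anything falls off the work surface, if the arm or the gripper's body presses on something with over 40 N, if the wrist force passes 120 N, or if a joint passes its speed limit or range.

## Robot

A 7-joint arm with a two-finger parallel gripper is mounted at the origin on a cart in front of the work surface, level with it; the furniture and walls round the work are solid. World frame = base frame: x ahead of the robot, y to its left, z up, the work surface at z = 0. Lengths are in mm, angles in rad, forces in N, time in s.
With the tool pointing down it reaches from about 400 to 850 mm from the base axis. Payload 10.4 kg.
Tool frame: the origin (TCP) lies on the centre line of the jaws, within the pads' length; the fingertips stand 25 mm ahead of it and the grasp point (between the pads) lies 6 mm ahead of it; z points along the fingers, y is the line along which they close (so a half turn about z gives the same grasp; the last joint's range is limited). The gripper opens to 85 mm and grips with 20 to 120 N. Pads are 22 mm wide; open, the fingers measure 114 mm over their backs; the gripper's body (76 mm by 85 mm) begins 54 mm behind the grasp point. The pads swing forward as they close: fully open they stand 13 mm farther back than shut.
Start: joints at [-1.338, 0.332, -0.065, 1.46, 0.022, 1.35, -0.088], TCP at [158.123, 604.689, 223.738] pointing down, gripper open.
Joint ranges: [-2.6, 2.6], [-0.5, 2.12], [-1.47, 1.34], [0.16, 2.42], [-1.27, 4.41], [0.06, 2.06], [-2.6, 2.6]. Speed limits (rad/s): [2.22, 2.22, 2.79, 2.79, 3.14, 3.14, 3.14].

## Interface

Orientations are given as a 3x3 rotation matrix whose columns are the frame's x, y, z axes.
In Python, from plant import bot, grab_frame gives the robot as it stands.
- The arm moves only by the tool carry_out, never from a script. Its argument "commands" is a list of rows, each an object with "slide": the shift along the tool's x, y, z normalised to -1 to 1, where 1 is 100 mm, a list of three; "angular": the turn, a rotation vector about the tool's x, y, z normalised to -1 to 1, where 1 is 180 degrees, a list of three; "grip": the opening, from -1 (shut) to 1 (fully open). A call has 1 to 10 rows; each row shifts and turns the commanded pose from where the row before left it, along the tool's axes as they then stand; what a row does not reach is not made up. A row lasts 1/8 s, in which the tool goes at most 62.5 mm and 10.7 degrees, less where a joint would pass 70% of its speed; a pose out of reach is approached as far as the arm can. A call with a number of a shift or a turn outside -1 to 1 is refused whole. A call with a gripper value outside its range is refused whole. The fingers move at their own pace and stop on an object; "newtons" is the grip in N (left out, the last holds). Time passes only in rows, so rows that do not move let the fingers close. It gives the time, the measured TCP pose, the force, the opening and the grip force at its end, in the units of the state.
- bot.read_state(): the state, without advancing time (a new reading comes with each control period).
- grab_frame(name): name is "scene" or "top" or "wrist"; returns a dict with "frame" (480x640x3 uint8, red, green, blue), "fov_y" (degrees; the focal length in pixels is half the picture's height over the tangent of half this angle, whatever the lens; pixels are square), "cx", "cy" (the principal point, pixels), "T" (4x4, takes a point from camera to world coordinates); the wrist camera has in their place "mount" (4x4, takes a point from camera to tool coordinates, whose origin is the TCP and whose axes are the flange's). Camera axes: x right, y down, z forward; pixel columns grow to the right and rows downward; lengths in mm; the calibration is good to about 2 mm. A picture is of the moment at which its call begins: read the wrist's pose just before it. There is no depth.
- bot.close_job(): hands the job in; it is judged then, once.
The state is a dict: "time": time; "q": joint angles; "joint_vel": joint speeds; "effort": joint torques, N m; "eef_pos": TCP position; "eef_rot": TCP orientation; "ft_force": force on the tool from outside, world axes, zero at the start; "moment": the same for the moment, N m; "finger_gap": finger opening in mm; "grasp_force": force on a finger pad.
Only numpy, scipy, OpenCV 4.12 (cv2) and the standard library are available. Lean on these libraries where they do the work, as an engineer would, in place of code of your own. Each camera call takes 0.05 s, during which the arm holds its last target. There are 200 camera calls.

## Working session

There is one attempt and no reset: what is moved stays moved. The work goes in short steps, Python scripts to look and compute and a tool call to move; the robot and the scene stay as the last step left them, time stands still between calls to the robot, and variables do not carry over. Pictures are saved under pics/ and viewed, at most 10 in all, crops included, and the job is handed in when it is done.

Besides the shell and the picture viewer there is one more tool, called after ">>>" by a JSON object that holds its "name" and its "arguments". carry_out: Moves the arm, as the interface text tells. Its arguments: {"type":"object","properties":{"commands":{"type":"array","items":{"type":"object","properties":{"slide":{"type":"array","items":{"type":"number","minimum":-1,"maximum":1}},"angular":{"type":"array","items":{"type":"number","minimum":-1,"maximum":1}},"grip":{"type":"number"}}}},"newtons":{"type":"number"}},"required":["commands"]}

```bash
mkdir -p pics; ls
cat > h.py <<'E'
import numpy as np, cv2
from plant import bot, grab_frame
def snap(n,fn):
    s=bot.read_state(); f=grab_frame(n); im=f["frame"][:,:,::-1].copy(); cv2.imwrite(f"pics/{fn}.png",im)
    T=np.array(f["T"]) if "T" in f else None
    if T is None:
        W=np.eye(4);W[:3,:3]=s["eef_rot"];W[:3,3]=s["eef_pos"];T=W@np.array(f["mount"])
    h=240/np.tan(np.radians(f["fov_y"]/2))
    np.savez(f"pics/{fn}.npz",T=T,k=[h,f["cx"],f["cy"]])
    return im
def ray(fn,p,z):
    d=np.load(f"pics/{fn}.npz");f,cx,cy=d["k"];T=d["T"]
    v=T[:3,:3]@np.array([(p[0]-cx)/f,(p[1]-cy)/f,1]);o=T[:3,3]
    return o+v*(z-o[2])/v[2]
def proj(fn,P):
    d=np.load(f"pics/{fn}.npz");f,cx,cy=d["k"];T=d["T"]
    c=T[:3,:3].T@(np.array(P)-T[:3,3]);return np.array([f*c[0]/c[2]+cx,f*c[1]/c[2]+cy])
E
python3 - <<'E'
from h import *
for n in("top","scene"):
    snap(n,n+"0");d=np.load(f"pics/{n}0.npz");print(d["T"].round(3),d["k"])
print({k:np.round(v,3) for k,v in bot.read_state().items()})
E
```

```text
pics
[[ 1.970000e-01 -8.590000e-01  4.720000e-01 -7.692900e+01]
 [-9.800000e-01 -1.740000e-01  9.300000e-02 -1.037020e+02]
 [ 2.000000e-03 -4.810000e-01 -8.770000e-01  1.265823e+03]
 [ 0.000000e+00  0.000000e+00  0.000000e+00  1.000000e+00]] [562.57449574 313.43332995 237.7830395 ]
[[ 7.920000e-01 -4.300000e-01  4.340000e-01 -8.759000e+01]
 [-6.110000e-01 -5.730000e-01  5.470000e-01 -7.998620e+02]
 [ 1.300000e-02 -6.980000e-01 -7.160000e-01  1.166176e+03]
 [ 0.000000e+00  0.000000e+00  0.000000e+00  1.000000e+00]] [515.19334687 320.70749176 231.51658942]
{'time': np.float64(0.1), 'q': array([-1.338,  0.333, -0.065,  1.461,  0.022,  1.35 , -0.089]), 'joint_vel': array([ 0.   , -0.002, -0.001, -0.003, -0.001,  0.002,  0.001]), 'effort': array([ 0.0000e+00, -6.2674e+01,  4.8000e-02, -3.9243e+01,  1.6000e-02,
        7.0000e-03,  0.0000e+00]), 'eef_pos': array([158.044, 604.325, 223.007]), 'eef_rot': array([[-0.967,  0.253, -0.   ],
       [ 0.253,  0.967, -0.001],
       [-0.   , -0.001, -1.   ]]), 'ft_force': array([-0.852, -0.163, -0.625]), 'moment': array([-0.007,  0.014, -0.04 ]), 'grasp_force': np.float64(0.0), 'finger_gap': np.float64(85.237)}
```

View pics/top0.png

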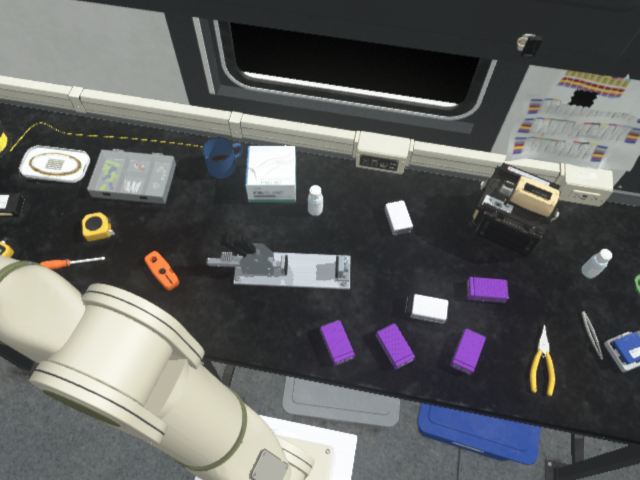

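View pics/scene0.png

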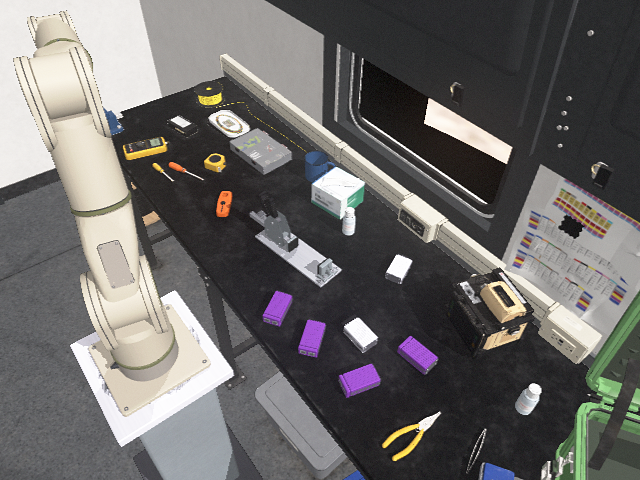

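The images show the clamp at top (290,268). The possible housings are two whitish boxes, at top (429,308) and (399,217), and four purple look-alikes at (337,342), (395,346), (468,351) and (488,289). I'll crop both whitish boxes from both views, plus the clamp.

Run:
```python
from h import *
t=cv2.imread("pics/top0.png");s=cv2.imread("pics/scene0.png")
def c(im,x,y,w,h): return cv2.resize(im[y-h//2:y+h//2,x-w//2:x+w//2],(400,300),interpolation=cv2.INTER_CUBIC)
cv2.imwrite("pics/c1.png",np.vstack([np.hstack([c(t,429,308,64,48),c(t,399,217,64,48)]),np.hstack([c(s,361,335,64,48),c(s,398,268,64,48)])]))
cv2.imwrite("pics/c2.png",cv2.resize(t[225:300,200:360],(800,375),interpolation=cv2.INTER_CUBIC))
```

```text
(no output)
```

View pics/c1.png

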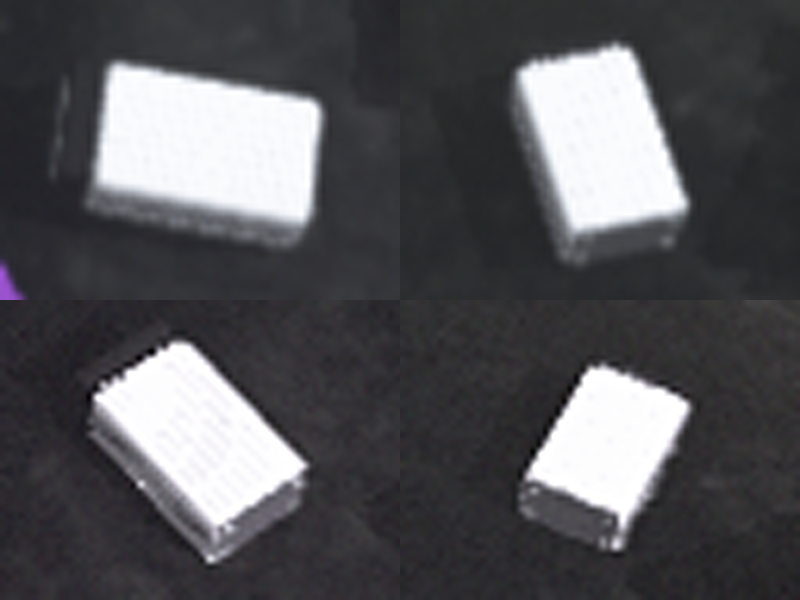

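View pics/c2.png

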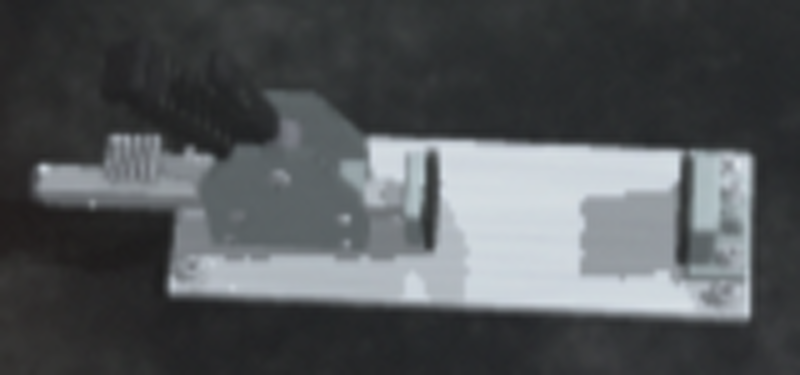

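Run:
```python
from h import *
im=cv2.imread("pics/top0.png")
g=im.min(2)
for n,(x,y) in dict(A=(429,308),B=(399,217)).items():
    m=np.zeros_like(g);m[y-30:y+30,x-32:x+32]=(g[y-30:y+30,x-32:x+32]>180)*255
    c=max(cv2.findContours(m,0,1)[0],key=cv2.contourArea)
    bx=cv2.boxPoints(cv2.minAreaRect(c))
    P=np.array([ray("top0",p,30)[:2] for p in c[:,0]],np.float32)
    r=cv2.minAreaRect(P);print(n,r,cv2.boxPoints(r).round(1).tolist())
print("plate",{p:ray("top0",(200+p[0]/5-.1,225+p[1]/5-.1),8)[:2].round(1) for p in[(168,296),(750,320),(752,152),(370,136)]})
print("jaw",{p:ray("top0",(200+p[0]/5,225+p[1]/5),z)[:2].round(1) for p,z in[((437,152),48),((692,150),54)]})
def c(im,x,y,w,h): return cv2.resize(im[y-h//2:y+h//2,x-w//2:x+w//2],(400,300),interpolation=cv2.INTER_CUBIC)
s=cv2.imread("pics/scene0.png")
o=np.vstack([np.hstack([c(im,429,308,64,48),c(im,399,217,64,48)]),np.hstack([c(s,361,335,64,48),c(s,398,268,64,48)])])
cv2.imwrite("pics/c3.png",np.clip(o.astype(float)*4-60,0,255))
```

```text
A ((462.0528564453125, -277.11944580078125), (79.11466217041016, 50.281089782714844), 89.76361846923828) [[436.70001220703125, -316.6000061035156], [487.0, -316.79998779296875], [487.3999938964844, -237.6999969482422], [437.1000061035156, -237.5]]
B ((697.5739135742188, -173.7537384033203), (80.11537170410156, 48.764217376708984), 24.033445358276367) [[651.0999755859375, -167.8000030517578], [670.9000244140625, -212.3000030517578], [744.0999755859375, -179.6999969482422], [724.2000122070312, -135.1999969482422]]
plate {(168, 296): array([435.1, 195.2]), (750, 320): array([478.7, -85.2]), (752, 152): array([569.2, -71. ]), (370, 136): array([540.1, 118.9])}
jaw {(437, 152): array([518.2,  77.6]), (692, 150): array([540.7, -43.9])}[ WARN:0@0.198] global loadsave.cpp:1063 imwrite_ Unsupported depth image for selected encoder is fallbacked to CV_8U.
```

View pics/c3.png

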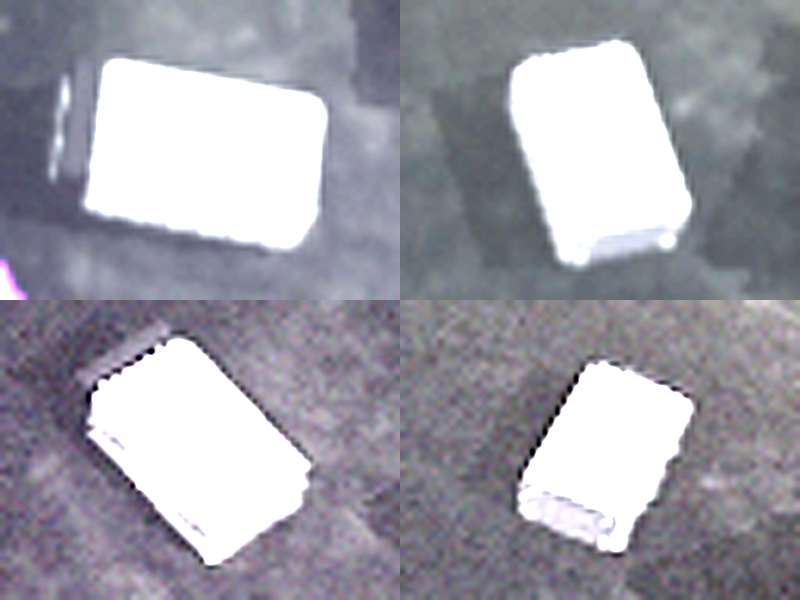

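White box A at top (429,308) shows a dark cap on its left (+y) side, with a gap before it. B at (399,217) shows no such gap, so I choose A. I'll take wrist looks over the clamp and then over A on the way.

```bash
cat >> h.py <<'E'
import json
from scipy.spatial.transform import Rotation as R
def plan(wps,grip,step=55,astep=9.5,start=None):
    """wps: list of (pos,rot). prints rows of <=10 per call"""
    s=bot.read_state(); p,r=(np.array(s["eef_pos"]),R.from_matrix(s["eef_rot"])) if start is None else start
    rows=[]
    for P,M in wps:
        P=np.array(P,float);M=R.from_matrix(M)
        v=(r.inv()*M).as_rotvec();n=int(np.ceil(max(np.linalg.norm(P-p)/step,np.degrees(np.linalg.norm(v))/astep,1)))
        p0,r0=p,r
        for i in range(1,n+1):
            tp=p0+(P-p0)*i/n;tr=r0*R.from_rotvec(v*i/n)
            sl=np.round(r.inv().apply(tp-p)/100,3);an=np.round((r.inv()*tr).as_rotvec()/np.pi,3)
            p=p+r.apply(sl*100);r=r*R.from_rotvec(an*np.pi);rows.append(dict(slide=(sl+0).tolist(),angular=(an+0).tolist(),grip=grip))
    for i in range(0,len(rows),10): print(json.dumps(rows[i:i+10]).replace(" ",""))
    return p,r
def down(az):  # tool pointing down, tool y at azimuth az deg
    c,s=np.cos(np.radians(az)),np.sin(np.radians(az));y=np.array([c,s,0]);z=np.array([0,0,-1.]);return np.column_stack([np.cross(y,z),y,z])
E
python3 - <<'E'
from h import *
a=plan([((430,400,300),down(40)),((470,110,330),down(10))],1)
E
```

```text
[{"slide":[-0.45,-0.184,-0.11],"angular":[0.0,0.0,0.028],"grip":1},{"slide":[-0.464,-0.144,-0.109],"angular":[0.0,0.0,0.028],"grip":1},{"slide":[-0.475,-0.103,-0.11],"angular":[0.0,0.0,0.028],"grip":1},{"slide":[-0.482,-0.061,-0.11],"angular":[0.0,0.0,0.028],"grip":1},{"slide":[-0.486,-0.018,-0.11],"angular":[0.0,0.0,0.028],"grip":1},{"slide":[-0.485,0.025,-0.109],"angular":[0.0,0.0,0.028],"grip":1},{"slide":[-0.481,0.068,-0.11],"angular":[0.0,0.0,0.028],"grip":1},{"slide":[-0.413,-0.26,-0.049],"angular":[0.0,0.0,0.028],"grip":1},{"slide":[-0.434,-0.223,-0.05],"angular":[0.0,0.0,0.028],"grip":1},{"slide":[-0.452,-0.184,-0.049],"angular":[0.0,0.0,0.028],"grip":1}]
[{"slide":[-0.467,-0.144,-0.05],"angular":[0.0,0.0,0.027],"grip":1},{"slide":[-0.477,-0.103,-0.049],"angular":[0.0,0.0,0.028],"grip":1},{"slide":[-0.484,-0.061,-0.049],"angular":[0.0,0.0,0.028],"grip":1}]
```

>>> {"name": "carry_out", "arguments": {"commands": [{"slide": [-0.45, -0.18, -0.11], "angular": [0, 0, 0.028], "grip": 1}, {"slide": [-0.46, -0.14, -0.11], "angular": [0, 0, 0.028], "grip": 1}, {"slide": [-0.48, -0.1, -0.11], "angular": [0, 0, 0.028], "grip": 1}, {"slide": [-0.48, -0.06, -0.11], "angular": [0, 0, 0.028], "grip": 1}, {"slide": [-0.49, -0.02, -0.11], "angular": [0, 0, 0.028], "grip": 1}, {"slide": [-0.48, 0.02, -0.11], "angular": [0, 0, 0.028], "grip": 1}, {"slide": [-0.48, 0.07, -0.11], "angular": [0, 0, 0.028], "grip": 1}, {"slide": [-0.41, -0.26, -0.05], "angular": [0, 0, 0.028], "grip": 1}, {"slide": [-0.43, -0.22, -0.05], "angular": [0, 0, 0.028], "grip": 1}, {"slide": [-0.45, -0.18, -0.05], "angular": [0, 0, 0.028], "grip": 1}]}}

```text
time: 1.35
eef_pos: [450.0, 255.6, 315.5]
eef_rot: [[-0.419, 0.908, -0.0], [0.908, 0.419, -0.0], [0.0, -0.001, -1.0]]
ft_force: [0.3, 0.7, 0.2]
finger_gap: 85.4
grasp_force: 0.0
```

>>> {"name": "carry_out", "arguments": {"commands": [{"slide": [-0.47, -0.14, -0.05], "angular": [0, 0, 0.028], "grip": 1}, {"slide": [-0.48, -0.1, -0.05], "angular": [0, 0, 0.028], "grip": 1}, {"slide": [-0.48, -0.06, -0.05], "angular": [0, 0, 0.028], "grip": 1}, {"slide": [0, 0, 0], "angular": [0, 0, 0], "grip": 1}, {"slide": [0, 0, 0], "angular": [0, 0, 0], "grip": 1}]}}

```text
time: 1.98
eef_pos: [470.3, 112.8, 330.4]
eef_rot: [[-0.171, 0.985, -0.0], [0.985, 0.171, 0.0], [0.0, -0.0, -1.0]]
ft_force: [-0.3, 0.4, -1.0]
finger_gap: 85.2
grasp_force: 0.0
```

Run:
```python
from h import *
snap("wrist","w1");s=bot.read_state();print(s["eef_pos"],np.round(s["eef_rot"],3),s["time"])
print(np.load("pics/w1.npz")["T"].round(3))
plan([((470,-60,330),down(0)),((462,-272,180),down(0))],1)
```

```text
[470.23881868 113.36286968 330.34422431] [[-0.173  0.985 -0.001]
 [ 0.985  0.173  0.   ]
 [ 0.    -0.001 -1.   ]] 2.025
[[ 9.85000e-01  1.63000e-01  5.40000e-02  4.56557e+02]
 [ 1.72000e-01 -9.37000e-01 -3.05000e-01  1.90178e+02]
 [ 1.00000e-03  3.10000e-01 -9.51000e-01  4.79958e+02]
 [ 0.00000e+00  0.00000e+00  0.00000e+00  1.00000e+00]]
[{"slide":[-0.427,-0.075,0.001],"angular":[0.0,0.0,0.014],"grip":1},{"slide":[-0.43,-0.057,0.001],"angular":[0.0,0.0,0.014],"grip":1},{"slide":[-0.431,-0.038,0.001],"angular":[0.0,0.0,0.013],"grip":1},{"slide":[-0.433,-0.019,0.0],"angular":[0.0,0.0,0.014],"grip":1},{"slide":[-0.424,-0.016,0.3],"angular":[0.0,0.0,0.0],"grip":1},{"slide":[-0.424,-0.016,0.3],"angular":[0.0,0.0,0.0],"grip":1},{"slide":[-0.424,-0.017,0.3],"angular":[0.0,0.0,0.0],"grip":1},{"slide":[-0.424,-0.016,0.3],"angular":[0.0,0.0,0.0],"grip":1},{"slide":[-0.424,-0.016,0.3],"angular":[0.0,0.0,0.0],"grip":1}]
```

View pics/w1.png

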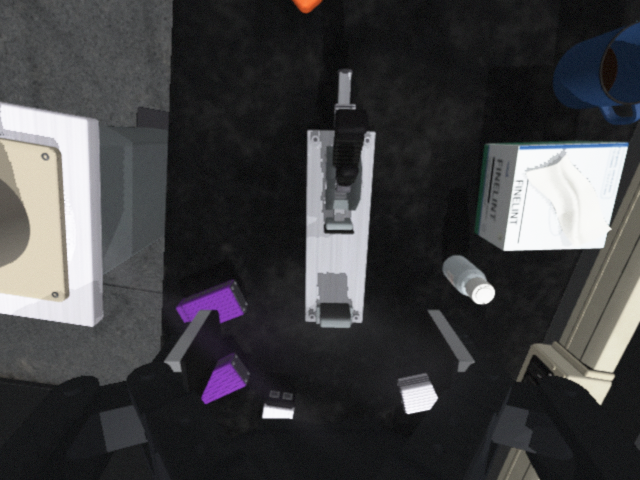

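The wrist view shows the plate with corners near (307,130), (375,131), (363,322) and (304,322). The grip is at (348,140) and the moving jaw face at (338,229). Box A at (280,400) shows the two-port cap facing the clamp, so the choice holds. Next I go over A.

>>> {"name": "carry_out", "arguments": {"commands": [{"slide": [-0.43, -0.08, 0], "angular": [0, 0, 0.014], "grip": 1}, {"slide": [-0.43, -0.06, 0], "angular": [0, 0, 0.014], "grip": 1}, {"slide": [-0.43, -0.04, 0], "angular": [0, 0, 0.014], "grip": 1}, {"slide": [-0.43, -0.02, 0], "angular": [0, 0, 0.014], "grip": 1}, {"slide": [-0.425, -0.016, 0.3], "angular": [0, 0, 0], "grip": 1}, {"slide": [-0.425, -0.016, 0.3], "angular": [0, 0, 0], "grip": 1}, {"slide": [-0.425, -0.016, 0.3], "angular": [0, 0, 0], "grip": 1}, {"slide": [-0.425, -0.016, 0.3], "angular": [0, 0, 0], "grip": 1}, {"slide": [-0.425, -0.016, 0.3], "angular": [0, 0, 0], "grip": 1}, {"slide": [0, 0, 0], "angular": [0, 0, 0], "grip": 1}]}}

```text
time: 3.28
eef_pos: [458.1, -275.1, 178.1]
eef_rot: [[0.007, 1.0, -0.005], [1.0, -0.007, -0.001], [-0.001, -0.005, -1.0]]
ft_force: [-0.5, 0.4, 0.1]
finger_gap: 85.3
grasp_force: 0.0
```

Run:
```python
from h import *
im=snap("wrist","w2");s=bot.read_state();print(s["eef_pos"],np.round(s["eef_rot"],3),s["time"])
# clamp from w1
w=cv2.imread("pics/w1.png");m=(w.min(2)>110).astype(np.uint8);m=cv2.morphologyEx(m,cv2.MORPH_CLOSE,np.ones((5,5)))
c=[k for k in cv2.findContours(m,0,1)[0] if cv2.pointPolygonTest(k,(315.,250.),False)>0][0]
c=c[(c[:,0,1]>131)]
bx=cv2.minAreaRect(np.array([ray("w1",p,8)[:2] for p in c[:,0]],np.float32));print(bx)
print([ray("w1",p,8)[:2].round(1) for p in[(307,130),(375,131),(363,322),(304,322)]])
print("jaw top edge",[ray("w1",p,48)[:2].round(1) for p in[(325,232),(354,232)]],"fixed",[ray("w1",p,54)[:2].round(1) for p in[(320,304),(351,304)]])
# housing from w2
g=im.min(2);m=(g>150).astype(np.uint8)
P0=proj("w2",(462,-277,30));print("exp px",P0)
lab=cv2.connectedComponents(m)[1];l=lab[int(P0[1]),int(P0[0])]
pts=np.argwhere(lab==l)[:,::-1];r=cv2.minAreaRect(np.array([ray("w2",p,30)[:2] for p in pts],np.float32));print(r,cv2.boxPoints(r))
```

```text
[ 459.39224335 -273.47349541  179.30959626] [[ 0.005  1.    -0.003]
 [ 1.    -0.005 -0.   ]
 [-0.    -0.003 -1.   ]] 3.325
((506.302978515625, 55.29754638671875), (89.83244323730469, 292.1700744628906), 8.597673416137695)
[array([440.4, 193.6]), array([528.3, 207.7]), array([572.8, -72.4]), array([481.7, -88.2])]
jaw top edge [array([485.5,  72.3]), array([523. ,  78.8])] fixed [array([496.7, -29.3]), array([539.1, -21.9])]
exp px [323.92877876 228.61256392]
((464.3303527832031, -279.59564208984375), (83.26359558105469, 51.045143127441406), 89.65750122070312) [[ 438.55936 -321.07413]
 [ 489.6036  -321.37924]
 [ 490.10135 -238.11716]
 [ 439.0571  -237.81204]]
```

View pics/w2.png

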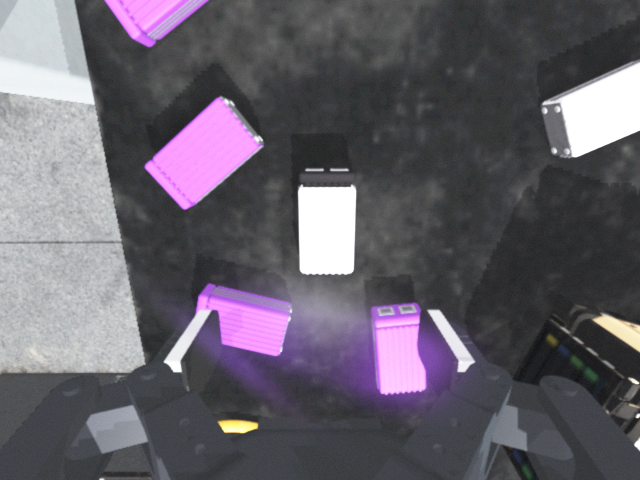

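The view shows the housing's top at (327,229), its cap at (328,178) with the gap visible, and purple boxes well clear of the fingers. I'm descending.

Run:
```python
from h import *
plan([((463.3,-272,90),down(0)),((463.3,-272,30),down(0))],1,step=45)
```

```text
[{"slide":[0.008,0.021,0.446],"angular":[-0.001,0.0,-0.001],"grip":1},{"slide":[0.007,0.02,0.447],"angular":[0.0,0.0,-0.001],"grip":1},{"slide":[0.0,0.0,0.3],"angular":[0.0,0.0,0.0],"grip":1},{"slide":[0.0,0.0,0.3],"angular":[0.0,0.0,0.0],"grip":1}]
```

>>> {"name": "carry_out", "arguments": {"commands": [{"slide": [0, 0.01, 0.45], "angular": [0, 0, 0], "grip": 1}, {"slide": [0, 0.01, 0.45], "angular": [0, 0, 0], "grip": 1}, {"slide": [0, 0, 0.3], "angular": [0, 0, 0], "grip": 1}, {"slide": [0, 0, 0.25], "angular": [0, 0, 0], "grip": 1}, {"slide": [0, 0, 0], "angular": [0, 0, 0], "grip": 1}, {"slide": [0, 0, 0], "angular": [0, 0, 0], "grip": 1}]}}

```text
time: 4.08
eef_pos: [463.1, -272.9, 36.9]
eef_rot: [[0.003, 1.0, 0.002], [1.0, -0.003, 0.0], [0.0, 0.002, -1.0]]
ft_force: [-0.3, 0.4, 0.1]
finger_gap: 85.3
grasp_force: 0.0
```

>>> {"name": "carry_out", "arguments": {"newtons": 60, "commands": [{"slide": [0, 0, 0.06], "angular": [0, 0, 0], "grip": 1}, {"slide": [0, 0, 0], "angular": [0, 0, 0], "grip": -0.2}, {"slide": [0, 0, 0], "angular": [0, 0, 0], "grip": -0.2}, {"slide": [0, 0, 0], "angular": [0, 0, 0], "grip": -0.2}, {"slide": [0, 0, 0], "angular": [0, 0, 0], "grip": -0.2}, {"slide": [0, 0, 0], "angular": [0, 0, 0], "grip": -0.2}, {"slide": [0, 0, 0], "angular": [0, 0, 0], "grip": -0.2}]}}

```text
time: 4.95
eef_pos: [461.9, -273.6, 29.7]
eef_rot: [[0.004, 1.0, -0.0], [1.0, -0.004, 0.0], [0.0, -0.0, -1.0]]
ft_force: [0.2, 0.4, -0.2]
finger_gap: 34.3
grasp_force: 0.0
```

Run:
```python
from h import *
s=bot.read_state();print(s["eef_pos"],s["finger_gap"],s["grasp_force"],s["time"])
# lift, turn, to above bed
M=down(8.7); 
plan([((463.3,-272,140),down(0)),((511.5,11,140),M),((511.5,11,60),M)],-0.2,step=45,start=(np.array(s["eef_pos"]),R.from_matrix(s["eef_rot"])))
```

```text
[ 461.90318439 -273.55316621   29.66799284] 34.33869765790732 0.0 4.95
[{"slide":[0.005,0.005,-0.368],"angular":[0.0,0.0,0.0],"grip":-0.2},{"slide":[0.005,0.004,-0.368],"angular":[0.0,0.0,-0.001],"grip":-0.2},{"slide":[0.006,0.005,-0.367],"angular":[0.0,0.0,0.0],"grip":-0.2},{"slide":[0.404,0.068,0.0],"angular":[0.0,0.0,-0.007],"grip":-0.2},{"slide":[0.403,0.077,0.0],"angular":[0.0,0.0,-0.007],"grip":-0.2},{"slide":[0.401,0.087,0.0],"angular":[0.0,0.0,-0.007],"grip":-0.2},{"slide":[0.399,0.094,0.0],"angular":[0.0,0.0,-0.007],"grip":-0.2},{"slide":[0.397,0.104,0.0],"angular":[0.0,0.0,-0.007],"grip":-0.2},{"slide":[0.394,0.112,0.0],"angular":[0.0,0.0,-0.007],"grip":-0.2},{"slide":[0.392,0.121,0.0],"angular":[0.0,0.0,-0.007],"grip":-0.2}]
[{"slide":[0.0,0.0,0.4],"angular":[0.0,0.0,0.0],"grip":-0.2},{"slide":[0.0,0.0,0.4],"angular":[0.0,0.0,0.0],"grip":-0.2}]
```

The gap went to 34 mm with no force, so the fingers missed. I'll look.

Run:
```python
from h import *
snap("wrist","w3");snap("top","t3");snap("scene","s3")
a=cv2.imread("pics/w3.png");b=cv2.imread("pics/t3.png")[255:375,365:525];c=cv2.imread("pics/s3.png")[270:410,270:457]
cv2.imwrite("pics/v3.png",np.hstack([cv2.resize(a,(400,300)),np.zeros((300,0,3),np.uint8),cv2.resize(b,(400,300),interpolation=2)]))
```

```text
(no output)
```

View pics/v3.png

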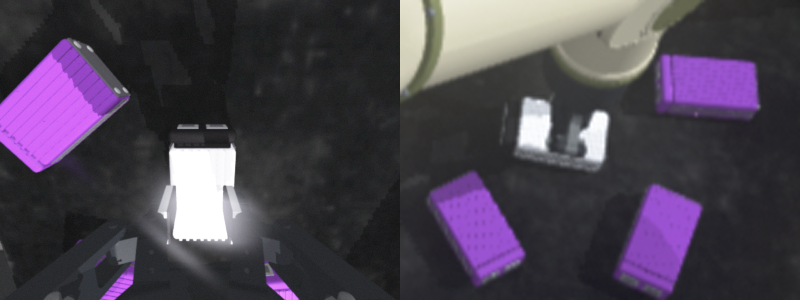

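>>> {"name": "carry_out", "arguments": {"commands": [{"slide": [0, 0, 0], "angular": [0, 0, 0], "grip": -0.25}, {"slide": [0, 0, 0], "angular": [0, 0, 0], "grip": -0.25}]}}

```text
time: 5.35
eef_pos: [461.9, -273.5, 29.7]
eef_rot: [[0.004, 1.0, 0.0], [1.0, -0.004, 0.0], [0.0, 0.0, -1.0]]
ft_force: [0.4, 0.4, 0.4]
finger_gap: 32.2
grasp_force: 0.0
```

Run:
```python
from h import *
print(bot.read_state()["effort"], bot.read_state()["finger_gap"])
a=cv2.imread("pics/w3.png")[180:430,200:440]
cv2.imwrite("pics/v4.png",cv2.resize(a,(720,600),interpolation=2,fx=1,fy=1))
cv2.imwrite("pics/v4.png",cv2.resize((255*(a/255.)**1.0).astype(np.uint8),(576,600),interpolation=2))
```

```text
[-1.89043545e-03 -4.64902353e+01  1.17984965e+01 -3.00080645e+01
  1.34786146e-02  2.57694039e-03 -6.81186384e-05] 32.208579333070766
```

View pics/v4.png

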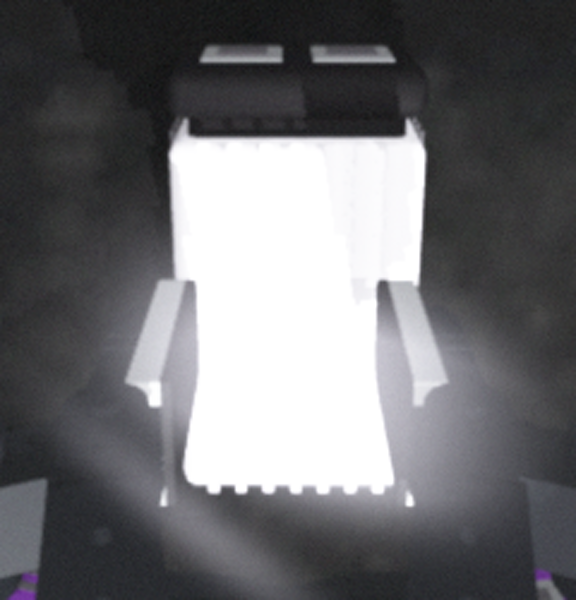

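Run:
```python
from h import *
s=bot.read_state();M=np.array(s["eef_rot"]);p=np.array(s["eef_pos"])
for y in(17,25):
  for z in(-30,-10,6,25):
    for x in (11,-11):
      q=proj("w3",p+M@np.array([x,y,z]));print((x,y,z),((q-[200,180])*2.4).round())
for P in[(437,-238,30),(487,-238,30),(437,-318,30),(487,-318,30)]: print(P,((proj("w3",P)-[200,180])*2.4).round())
```

```text
(11, 17, -30) [390. 324.]
(-11, 17, -30) [385. 438.]
(11, 17, -10) [377. 271.]
(-11, 17, -10) [373. 373.]
(11, 17, 6) [368. 237.]
(-11, 17, 6) [365. 331.]
(11, 17, 25) [360. 203.]
(-11, 17, 25) [358. 290.]
(11, 25, -30) [438. 324.]
(-11, 25, -30) [431. 438.]
(11, 25, -10) [419. 271.]
(-11, 25, -10) [414. 373.]
(11, 25, 6) [407. 237.]
(-11, 25, 6) [402. 331.]
(11, 25, 25) [395. 203.]
(-11, 25, 25) [391. 290.]
(437, -238, 30) [153. 131.]
(487, -238, 30) [418. 130.]
(437, -318, 30) [173. 482.]
(487, -318, 30) [401. 481.]
```

Run:
```python
from h import *
p=np.array([459.39,-273.47,179.3]);M=down(0)
for z in(-40,-25,-10,12,25):
  print(z,[proj("w2",p+M@np.array([x,42.5,z])).round() for x in (11,-11)])
snap("scene","s4")
a=cv2.imread("pics/s4.png");q=proj("s4",(462,-273,40)).astype(int);print(q)
b=cv2.imread("pics/t3.png");q2=proj("t3",(462,-273,40)).astype(int);print(q2)
f=lambda im,q:cv2.resize(np.clip(im[q[1]-45:q[1]+45,q[0]-30:q[0]+30].astype(float)*1.8,0,255).astype(np.uint8),(400,600),interpolation=2)
cv2.imwrite("pics/v5.png",np.hstack([f(a,q),f(b,q2)]))
```

```text
-40 [array([440., 327.]), array([434., 377.])]
-25 [array([427., 307.]), array([423., 353.])]
-10 [array([417., 291.]), array([413., 334.])]
12 [array([406., 272.]), array([403., 310.])]
25 [array([400., 262.]), array([397., 299.])]
[358 327]
[428 304]
```

View pics/v5.png

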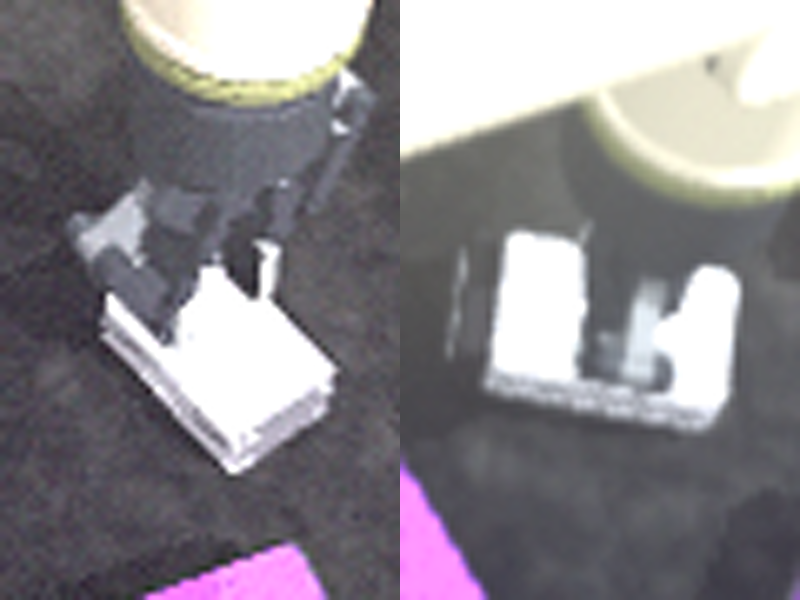

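The views show the pads closed just above the housing top. The real tips sit about 13 mm behind the reported TCP at this opening, not 25 mm ahead. I'll open and go down in steps, watching the force.

>>> {"name": "carry_out", "arguments": {"commands": [{"slide": [0, 0.01, 0], "angular": [0, 0, 0], "grip": 0.7}, {"slide": [0, 0, 0], "angular": [0, 0, 0], "grip": 0.7}, {"slide": [0, 0, 0], "angular": [0, 0, 0], "grip": 0.7}, {"slide": [0, 0, 0], "angular": [0, 0, 0], "grip": 0.7}, {"slide": [0, 0, 0.1], "angular": [0, 0, 0], "grip": 0.7}, {"slide": [0, 0, 0.1], "angular": [0, 0, 0], "grip": 0.7}, {"slide": [0, 0, 0], "angular": [0, 0, 0], "grip": 0.7}]}}

```text
time: 6.28
eef_pos: [462.1, -273.2, 8.5]
eef_rot: [[0.005, 1.0, -0.002], [1.0, -0.005, 0.001], [0.001, -0.002, -1.0]]
ft_force: [0.2, 0.4, -0.8]
finger_gap: 72.7
grasp_force: 0.0
```

Run:
```python
from h import *
s=bot.read_state();print(s["eef_pos"],s["finger_gap"],s["ft_force"],s["time"]);snap("wrist","w6")
```

```text
[ 462.07009488 -273.22453266    8.48247184] 72.67832440485734 [ 0.1592693   0.43912858 -0.81365718] 6.275
```

View pics/w6.png

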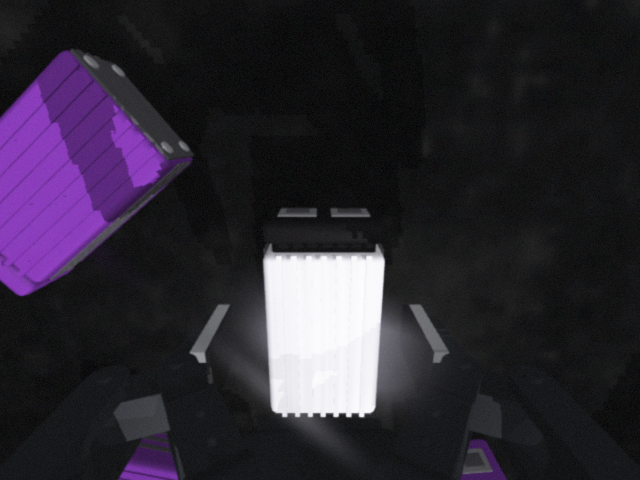

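I'm over my picture-viewing limit (11 of 10), so I'll work from numbers only from here. That last view shows the housing at (323,335), centred between the pads. TCP z 8.5 without contact confirms the tip offset.

>>> {"name": "carry_out", "arguments": {"newtons": 60, "commands": [{"slide": [0, 0, 0.1], "angular": [0, 0, 0], "grip": 0.7}, {"slide": [0, 0, 0.08], "angular": [0, 0, 0], "grip": 0.7}, {"slide": [0, 0, 0], "angular": [0, 0, 0], "grip": 0.7}, {"slide": [0, 0, 0], "angular": [0, 0, 0], "grip": -0.2}, {"slide": [0, 0, 0], "angular": [0, 0, 0], "grip": -0.2}, {"slide": [0, 0, 0], "angular": [0, 0, 0], "grip": -0.2}, {"slide": [0, 0, 0], "angular": [0, 0, 0], "grip": -0.2}]}}

```text
time: 7.2
eef_pos: [463.2, -273.8, -7.9]
eef_rot: [[0.005, 1.0, 0.001], [1.0, -0.005, -0.0], [-0.0, 0.001, -1.0]]
ft_force: [-0.8, -0.8, 6.6]
finger_gap: 49.2
grasp_force: 63.0
```

Run:
```python
from h import *
M=down(8.7)
a=plan([((463.2,-273.8,90),down(0)),((511.1,15.2,90),M),((511.1,15.2,15),M)],-0.2,step=48)
```

```text
[{"slide":[0.0,0.0,-0.326],"angular":[0.0,0.0,0.0],"grip":-0.2},{"slide":[0.0,0.0,-0.327],"angular":[0.0,0.0,-0.001],"grip":-0.2},{"slide":[0.0,0.001,-0.326],"angular":[0.0,0.0,0.0],"grip":-0.2},{"slide":[0.413,0.068,0.0],"angular":[0.0,0.0,-0.007],"grip":-0.2},{"slide":[0.411,0.077,0.0],"angular":[0.0,0.0,-0.007],"grip":-0.2},{"slide":[0.41,0.086,0.0],"angular":[0.0,0.0,-0.007],"grip":-0.2},{"slide":[0.407,0.094,0.0],"angular":[0.0,0.0,-0.007],"grip":-0.2},{"slide":[0.406,0.104,0.0],"angular":[0.0,0.0,-0.007],"grip":-0.2},{"slide":[0.403,0.113,0.0],"angular":[0.0,0.0,-0.007],"grip":-0.2},{"slide":[0.4,0.122,0.0],"angular":[0.0,0.0,-0.007],"grip":-0.2}]
[{"slide":[0.0,-0.001,0.375],"angular":[0.0,0.0,0.0],"grip":-0.2},{"slide":[0.0,0.0,0.375],"angular":[0.0,0.0,0.0],"grip":-0.2}]
```

>>> {"name": "carry_out", "arguments": {"commands": [{"slide": [0, 0, -0.33], "angular": [0, 0, 0], "grip": -0.2}, {"slide": [0, 0, -0.33], "angular": [0, 0, 0], "grip": -0.2}, {"slide": [0, 0, -0.33], "angular": [0, 0, 0], "grip": -0.2}, {"slide": [0.41, 0.07, 0], "angular": [0, 0, -0.007], "grip": -0.2}, {"slide": [0.41, 0.08, 0], "angular": [0, 0, -0.007], "grip": -0.2}, {"slide": [0.41, 0.09, 0], "angular": [0, 0, -0.007], "grip": -0.2}, {"slide": [0.41, 0.09, 0], "angular": [0, 0, -0.007], "grip": -0.2}, {"slide": [0.41, 0.1, 0], "angular": [0, 0, -0.007], "grip": -0.2}, {"slide": [0.4, 0.11, 0], "angular": [0, 0, -0.007], "grip": -0.2}, {"slide": [0.4, 0.12, 0], "angular": [0, 0, -0.007], "grip": -0.2}]}}

```text
time: 8.45
eef_pos: [511.0, 16.6, 90.4]
eef_rot: [[-0.15, 0.989, -0.0], [0.989, 0.15, 0.0], [0.0, -0.0, -1.0]]
ft_force: [0.6, 1.0, -1.5]
finger_gap: 49.1
grasp_force: 63.5
```

>>> {"name": "carry_out", "arguments": {"commands": [{"slide": [0, 0, 0], "angular": [0, 0, 0], "grip": -0.2}, {"slide": [0, 0, 0], "angular": [0, 0, 0], "grip": -0.2}]}}

```text
time: 8.7
eef_pos: [510.9, 14.6, 90.4]
eef_rot: [[-0.149, 0.989, -0.001], [0.989, 0.149, -0.0], [-0.0, -0.001, -1.0]]
ft_force: [-0.1, -1.2, -2.5]
finger_gap: 49.0
grasp_force: 63.3
```

Run:
```python
from h import *
s=bot.read_state();print(s["time"]);im=snap("wrist","w7")
plan([((511.1,15.2,60),down(8.7)),((511.1,15.2,10),down(8.7))],-0.2)
# white housing top: expected at TCP+..., height z=TCP+8-? top = 98+30-... 
p=np.array(s["eef_pos"]);M=np.array(s["eef_rot"])
zt=p[2]+8+22-0  # underside ~ p.z+8 => top +38
zt=p[2]+38
q=proj("w7",p+M@np.array([30,0,0])*1.0+np.array([0,0,38]));print("exp px",q)
g=im.min(2);print("rows along col: ",[(r,int(g[r,int(q[0])])) for r in range(100,480,12)])
# jaw/plate: bright columns along some rows
for r in (60,100,200): print(r,np.flatnonzero(np.abs(np.diff(g[r].astype(int)))>35).tolist())
```

```text
8.7
[{"slide":[0.011,0.004,0.305],"angular":[0.0,0.0,-0.001],"grip":-0.2},{"slide":[0.0,0.0,0.5],"angular":[0.0,0.0,0.0],"grip":-0.2}]
exp px [319.43202029 279.12994282]
rows along col:  [(100, 92), (112, 116), (124, 137), (136, 139), (148, 115), (160, 91), (172, 127), (184, 206), (196, 207), (208, 208), (220, 14), (232, 13), (244, 23), (256, 31), (268, 163), (280, 249), (292, 249), (304, 249), (316, 249), (328, 250), (340, 250), (352, 244), (364, 244), (376, 244), (388, 244), (400, 245), (412, 245), (424, 178), (436, 67), (448, 34), (460, 24), (472, 20)]
60 [247, 248, 368, 369, 393, 394, 395]
100 [250, 360, 391, 392]
200 [255, 256, 385, 386]
```

Run:
```python
from h import *
C=[]
for r,a,b in((60,247.5,394.5),(100,250,391.5),(200,255.5,385.5)):
    A,B=ray("w7",(a,r),8)[:2],ray("w7",(b,r),8)[:2];C.append((A+B)/2);print(A.round(1),B.round(1),C[-1].round(1),np.linalg.norm(A-B).round(1))
d=C[-1]-C[0];print("yaw off",np.degrees(np.arctan2(-d[0],d[1]) if d[1]>0 else np.arctan2(d[0],-d[1])))
u=np.array([.151,-.9885]);v=np.array([.9885,.151])
print("lateral tcp", (np.array([510.9,14.6])-C[-1])@v)
im=cv2.imread("pics/w7.png").min(2).astype(int)
col=im[:,319];print("white edge row",[r for r in range(255,285) if abs(col[r]-col[r-1])>30],"last",[r for r in range(405,445) if abs(col[r]-col[r-1])>25])
for r in(267,420): print(ray("w7",(319,r),90.4+38).round(1))
# moving jaw face dark strip: rows
print([(r,int(im[r,319])) for r in range(130,224,3)])
```

```text
[449.8 128.4] [537.9 141.7] [493.8 135. ] 89.1
[453.2 106.3] [540.9 119.5] [497.1 112.9] 88.6
[462.5  43.9] [550.3  57.1] [506.4  50.5] 88.9
yaw off 8.455334850937325
lateral tcp -0.9740201067128108
white edge row [266, 267, 271] last [424, 425]
[505.6  48.8 128.4]
[515.6 -18.  128.4]
[(130, 137), (133, 138), (136, 139), (139, 138), (142, 136), (145, 95), (148, 115), (151, 115), (154, 108), (157, 109), (160, 91), (163, 28), (166, 26), (169, 21), (172, 127), (175, 185), (178, 185), (181, 204), (184, 206), (187, 206), (190, 207), (193, 206), (196, 207), (199, 208), (202, 208), (205, 206), (208, 208), (211, 209), (214, 167), (217, 18), (220, 14), (223, 8)]
```

>>> {"name": "carry_out", "arguments": {"commands": [{"slide": [0, 0.01, 0.4], "angular": [0, 0, 0], "grip": -0.2}, {"slide": [0, 0, 0.3], "angular": [0, 0, 0], "grip": -0.2}, {"slide": [0, 0, 0.15], "angular": [0, 0, 0], "grip": -0.2}, {"slide": [0, 0, 0], "angular": [0, 0, 0], "grip": -0.2}, {"slide": [0, 0, 0], "angular": [0, 0, 0], "grip": -0.2}]}}

```text
time: 9.38
eef_pos: [513.1, 15.1, 6.8]
eef_rot: [[-0.148, 0.989, 0.002], [0.989, 0.148, 0.0], [0.0, 0.002, -1.0]]
ft_force: [-0.0, 0.8, -1.6]
finger_gap: 49.3
grasp_force: 63.2
```

>>> {"name": "carry_out", "arguments": {"commands": [{"slide": [0, 0, 0.025], "angular": [0, 0, 0], "grip": -0.2}, {"slide": [0, 0, 0.015], "angular": [0, 0, 0], "grip": -0.2}, {"slide": [0, 0, 0], "angular": [0, 0, 0], "grip": -0.2}]}}

```text
time: 9.75
eef_pos: [512.3, 15.4, 1.8]
eef_rot: [[-0.149, 0.989, 0.0], [0.989, 0.149, 0.0], [0.0, 0.0, -1.0]]
ft_force: [0.4, 0.1, -2.2]
finger_gap: 49.2
grasp_force: 63.2
```

>>> {"name": "carry_out", "arguments": {"commands": [{"slide": [0, 0, 0.015], "angular": [0, 0, 0], "grip": -0.2}, {"slide": [0, 0, 0], "angular": [0, 0, 0], "grip": -0.2}]}}

```text
time: 10.0
eef_pos: [512.3, 15.4, 0.1]
eef_rot: [[-0.149, 0.989, -0.0], [0.989, 0.149, 0.0], [0.0, -0.0, -1.0]]
ft_force: [0.3, 0.2, -1.6]
finger_gap: 48.9
grasp_force: 63.3
```

>>> {"name": "carry_out", "arguments": {"commands": [{"slide": [0, 0, 0.015], "angular": [0, 0, 0], "grip": -0.2}, {"slide": [0, 0, 0], "angular": [0, 0, 0], "grip": -0.2}]}}

```text
time: 10.25
eef_pos: [512.3, 15.4, 0.0]
eef_rot: [[-0.149, 0.989, -0.001], [0.989, 0.149, 0.001], [0.001, -0.0, -1.0]]
ft_force: [-9.8, -0.6, 24.5]
finger_gap: 49.2
grasp_force: 66.4
```

>>> {"name": "carry_out", "arguments": {"commands": [{"slide": [0, 0, -0.01], "angular": [0, 0, 0], "grip": 0.6}, {"slide": [0, 0, 0], "angular": [0, 0, 0], "grip": 0.7}, {"slide": [0, 0, 0], "angular": [0, 0, 0], "grip": 0.7}, {"slide": [0, 0, 0], "angular": [0, 0, 0], "grip": 0.7}, {"slide": [0, 0, -0.2], "angular": [0, 0, 0], "grip": 0.7}, {"slide": [0, 0, -0.4], "angular": [0, 0, 0], "grip": 1}, {"slide": [0, 0, -0.5], "angular": [0, 0, 0], "grip": 1}, {"slide": [0, 0, -0.5], "angular": [0, 0, 0], "grip": 1}, {"slide": [0, 0, -0.5], "angular": [0, 0, 0], "grip": 1}, {"slide": [0, 0, 0], "angular": [0, 0, 0], "grip": 1}]}}

```text
time: 11.5
eef_pos: [514.2, 15.5, 213.2]
eef_rot: [[-0.149, 0.989, 0.006], [0.989, 0.149, 0.002], [0.002, 0.006, -1.0]]
ft_force: [0.4, 0.0, -0.3]
finger_gap: 85.5
grasp_force: 0.0
```

```bash
cat >> h.py <<'E'
U=np.array([.1495,-.9888,0]);V=np.array([.9888,.1495,0]);K=np.array([0,0,1.]);O=np.array([492.4,144.4,0])
def cl(x,y,z): return O+x*U+y*V+z*K
def cinv(P): q=np.array(P)-O; return np.array([q@U,q@V,q[2]]).round(1)
def tilt(a): # tool z tilted a deg from down toward clamp +x; tool x = -V
    a=np.radians(a);z=np.sin(a)*U-np.cos(a)*K;x=-V;return np.column_stack([x,np.cross(z,x),z])
E
python3 - <<'E'
from h import *
s=bot.read_state();print(s["eef_pos"],s["finger_gap"],s["time"],np.round(s["q"],2))
for n in("w1","top0"):
  for P in[(-68,0,153),(-62,0,145),(-48.4,0,125.4),(-60,-12,62),(-60,12,62),(70,0,48),(70,-20,48),(193,0,54),(-40,0,60)]: print(n,P,proj(n,cl(*P)).round(1))
im=snap("wrist","w8");t=snap("top","t8");snap("scene","s8")
# housing check from top: white top
g=t.min(2);q=proj("t8",cl(132,0,38)).astype(int)
x,y=q;m=np.zeros_like(g);m[y-30:y+30,x-35:x+35]=(g[y-30:y+30,x-35:x+35]>225)*255
c=max(cv2.findContours(m,0,1)[0],key=cv2.contourArea);P=np.array([ray("t8",p,38)[:2] for p in c[:,0]],np.float32);r=cv2.minAreaRect(P);print(r,cinv([*r[0],38]))
# w1 dark grip blob columns per row
w=cv2.imread("pics/w1.png").max(2)
for rr in range(100,190,8):
    d=np.flatnonzero(w[rr,300:390]<45)+300; print(rr,d.min() if len(d) else None,d.max() if len(d) else None, w[rr,330:366:4].tolist())
E
```

```text
[514.23834825  15.46370297 213.16459046] 85.50398961873543 11.5 [-0.81  0.09  0.74  1.8  -0.06  1.27  0.1 ]
w1 (-68, 0, 153) [351.1 115.3]
w1 (-62, 0, 145) [350.  122.7]
w1 (-48.4, 0, 125.4) [347.5 138. ]
w1 (-60, -12, 62) [333.2 126.7]
w1 (-60, 12, 62) [354.  127.2]
w1 (70, 0, 48) [338.4 232.1]
w1 (70, -20, 48) [323.2 231.8]
w1 (193, 0, 54) [335.1 317.5]
w1 (-40, 0, 60) [342.7 145. ]
top0 (-68, 0, 153) [224.1 237.7]
top0 (-62, 0, 145) [227.2 239.5]
top0 (-48.4, 0, 125.4) [234.2 243.9]
top0 (-60, -12, 62) [232.1 260.6]
top0 (-60, 12, 62) [233.2 251.7]
top0 (70, 0, 48) [287.  261.1]
top0 (70, -20, 48) [286.4 268.6]
top0 (193, 0, 54) [338.  262.3]
top0 (-40, 0, 60) [241.  256.9]
((514.1187133789062, -6.402828216552734), (48.610904693603516, 38.797157287597656), 10.586963653564453) [152.4  -1.1  38. ]
100 300 389 [18, 14, 105, 150, 142, 51, 26, 26, 29]
108 300 389 [16, 60, 126, 117, 114, 94, 151, 22, 25]
116 300 389 [9, 34, 17, 26, 21, 25, 21, 18, 19]
124 300 389 [13, 28, 18, 18, 21, 23, 23, 17, 27]
132 300 389 [119, 87, 21, 31, 33, 31, 35, 29, 33]
140 300 389 [120, 44, 36, 28, 32, 30, 34, 26, 34]
148 300 389 [70, 23, 21, 16, 18, 20, 22, 23, 153]
156 300 389 [63, 28, 21, 16, 16, 14, 27, 26, 204]
164 300 389 [63, 29, 16, 12, 16, 18, 20, 49, 178]
172 300 389 [69, 78, 21, 26, 38, 39, 30, 50, 167]
180 300 389 [65, 67, 26, 31, 23, 29, 45, 74, 170]
188 300 389 [67, 77, 99, 108, 112, 89, 61, 75, 203]
```

```bash
cat >> h.py <<'E'
def sq(t,off): return cl(-13.9-.574*t+off*.819,0,76.2+.819*t+off*.574)
E
python3 - <<'E'
from h import *
a=plan([((490,150,270),tilt(0)@R.from_euler('z',-20,degrees=True).as_matrix()),(sq(125,9),tilt(35))],1,astep=9.5)
print(sq(125,9),sq(30,9))
E
```

```text
[{"slide":[0.114,-0.001,-0.051],"angular":[0.0,0.0,-0.051],"grip":1},{"slide":[0.112,0.017,-0.051],"angular":[0.0,0.0,-0.051],"grip":1},{"slide":[0.108,0.034,-0.051],"angular":[0.0,0.0,-0.051],"grip":1},{"slide":[0.102,0.052,-0.051],"angular":[0.0,0.0,-0.051],"grip":1},{"slide":[0.092,0.067,-0.051],"angular":[0.0,0.0,-0.051],"grip":1},{"slide":[0.08,0.08,-0.051],"angular":[0.0,0.0,-0.051],"grip":1},{"slide":[0.066,0.093,-0.051],"angular":[0.0,0.0,-0.051],"grip":1},{"slide":[0.05,0.101,-0.051],"angular":[0.0,0.0,-0.051],"grip":1},{"slide":[0.034,0.109,-0.051],"angular":[0.0,0.0,-0.05],"grip":1},{"slide":[0.016,0.112,-0.051],"angular":[0.0,0.0,-0.051],"grip":1}]
[{"slide":[-0.002,0.114,-0.051],"angular":[0.0,0.0,-0.051],"grip":1},{"slide":[-0.02,0.112,-0.052],"angular":[0.0,0.0,-0.051],"grip":1},{"slide":[-0.052,0.135,0.173],"angular":[0.039,0.007,0.021],"grip":1},{"slide":[-0.047,0.158,0.153],"angular":[0.038,0.006,0.022],"grip":1},{"slide":[-0.037,0.178,0.133],"angular":[0.039,0.007,0.021],"grip":1},{"slide":[-0.028,0.195,0.109],"angular":[0.038,0.007,0.022],"grip":1},{"slide":[-0.016,0.209,0.084],"angular":[0.039,0.007,0.021],"grip":1}]
[480.6972895 221.8022752 183.741    ] [488.8495245 167.8830112 105.936    ]
```

Run:
```python
from h import *
a=plan([((490,150,270),tilt(0)),(sq(125,9),tilt(35))],1,astep=9.5)
```

```text
[{"slide":[0.136,-0.002,-0.061],"angular":[0.0,0.0,-0.05],"grip":1},{"slide":[0.135,0.02,-0.062],"angular":[0.0,0.0,-0.05],"grip":1},{"slide":[0.13,0.041,-0.061],"angular":[0.0,0.0,-0.05],"grip":1},{"slide":[0.122,0.061,-0.061],"angular":[0.0,0.0,-0.05],"grip":1},{"slide":[0.112,0.079,-0.061],"angular":[0.0,0.0,-0.05],"grip":1},{"slide":[0.097,0.095,-0.062],"angular":[0.0,0.0,-0.05],"grip":1},{"slide":[0.082,0.109,-0.061],"angular":[0.0,0.0,-0.05],"grip":1},{"slide":[0.063,0.121,-0.061],"angular":[0.0,0.0,-0.05],"grip":1},{"slide":[0.043,0.129,-0.061],"angular":[0.0,0.0,-0.05],"grip":1},{"slide":[0.023,0.135,-0.062],"angular":[0.0,0.0,-0.05],"grip":1}]
[{"slide":[-0.004,0.181,0.216],"angular":[0.049,0.0,0.0],"grip":1},{"slide":[-0.004,0.212,0.185],"angular":[0.048,0.0,0.0],"grip":1},{"slide":[-0.004,0.237,0.152],"angular":[0.049,0.0,0.0],"grip":1},{"slide":[-0.004,0.258,0.113],"angular":[0.048,0.0,0.0],"grip":1}]
```

>>> {"name": "carry_out", "arguments": {"commands": [{"slide": [0.14, 0, -0.06], "angular": [0, 0, -0.05], "grip": 1}, {"slide": [0.135, 0.02, -0.06], "angular": [0, 0, -0.05], "grip": 1}, {"slide": [0.13, 0.04, -0.06], "angular": [0, 0, -0.05], "grip": 1}, {"slide": [0.12, 0.06, -0.06], "angular": [0, 0, -0.05], "grip": 1}, {"slide": [0.11, 0.08, -0.06], "angular": [0, 0, -0.05], "grip": 1}, {"slide": [0.1, 0.095, -0.06], "angular": [0, 0, -0.05], "grip": 1}, {"slide": [0.08, 0.11, -0.06], "angular": [0, 0, -0.05], "grip": 1}, {"slide": [0.06, 0.12, -0.06], "angular": [0, 0, -0.05], "grip": 1}, {"slide": [0.04, 0.13, -0.06], "angular": [0, 0, -0.05], "grip": 1}, {"slide": [0.02, 0.135, -0.06], "angular": [0, 0, -0.05], "grip": 1}]}}

```text
time: 12.9
eef_pos: [491.0, 150.3, 268.1]
eef_rot: [[-0.988, -0.154, -0.002], [-0.154, 0.988, -0.002], [0.003, -0.001, -1.0]]
ft_force: [-0.6, 0.3, 0.2]
finger_gap: 85.3
grasp_force: 0.0
```

>>> {"name": "carry_out", "arguments": {"commands": [{"slide": [0, 0.18, 0.22], "angular": [0.049, 0, 0], "grip": 1}, {"slide": [0, 0.21, 0.18], "angular": [0.048, 0, 0], "grip": 1}, {"slide": [0, 0.24, 0.15], "angular": [0.049, 0, 0], "grip": 1}, {"slide": [0, 0.26, 0.11], "angular": [0.048, 0, 0], "grip": 1}, {"slide": [0, 0, 0], "angular": [0, 0, 0], "grip": 1}, {"slide": [0, 0, 0], "angular": [0, 0, 0], "grip": 1}]}}

```text
time: 13.65
eef_pos: [480.7, 221.2, 182.8]
eef_rot: [[-0.989, -0.123, 0.084], [-0.148, 0.81, -0.567], [0.002, -0.574, -0.819]]
ft_force: [0.1, -1.0, 0.7]
finger_gap: 85.8
grasp_force: 0.0
```

Run:
```python
from h import *
s=bot.read_state();print(s["eef_pos"],np.round(s["eef_rot"],3),s["time"],np.round(s["q"],2));snap("wrist","w9")
print("clamp coords",cinv(s["eef_pos"]),"goal",sq(125,9))
plan([(sq(70,9),tilt(35)),(sq(30,9),tilt(35))],1,step=30)
for P in[(-68,0,153),(-48.4,0,125.4),(70,0,48)]: print(P,proj("w9",cl(*P)).round(0))
w=cv2.imread("pics/w9.png")
print("orange",(w[:,:,2].astype(int)-w[:,:,0]>120).sum())
g=w.max(2)
for r in range(200,440,20): print(r,g[r,200:440:8].tolist())
```

```text
[480.67666945 221.22808555 182.83091085] [[-0.989 -0.123  0.084]
 [-0.148  0.81  -0.567]
 [ 0.002 -0.574 -0.819]] 13.65 [-1.16  0.41  0.42  1.63  0.34  1.5   0.9 ]
clamp coords [-7.770e+01 -1.000e-01  1.828e+02] goal [480.6972895 221.8022752 183.741    ]
[{"slide":[0.001,0.004,0.272],"angular":[0.0,0.0,0.0],"grip":1},{"slide":[0.001,0.004,0.272],"angular":[0.0,0.0,-0.001],"grip":1},{"slide":[0.0,0.0,0.2],"angular":[0.0,0.0,0.0],"grip":1},{"slide":[0.0,0.0,0.2],"angular":[0.0,0.0,0.0],"grip":1}]
(-68, 0, 153) [335. 281.]
(-48.4, 0, 125.4) [333. 261.]
(70, 0, 48) [277. 216.]
orange 1959
200 [73, 39, 254, 255, 255, 255, 255, 255, 255, 65, 50, 161, 173, 164, 180, 154, 150, 149, 149, 163, 192, 205, 210, 208, 211, 215, 211, 89, 38, 32]
220 [159, 45, 254, 255, 255, 255, 255, 255, 255, 69, 73, 163, 153, 150, 151, 149, 147, 150, 146, 154, 158, 161, 156, 171, 193, 204, 207, 39, 34, 42]
240 [44, 53, 47, 46, 50, 47, 49, 49, 100, 254, 255, 49, 51, 36, 128, 48, 40, 45, 45, 145, 177, 188, 215, 215, 227, 143, 224, 182, 229, 230]
260 [53, 47, 48, 49, 48, 53, 53, 52, 65, 55, 46, 38, 56, 159, 108, 47, 
[... 427 characters left out ...]
9, 66, 46, 57]
340 [84, 91, 88, 81, 251, 237, 233, 232, 234, 240, 179, 75, 77, 68, 72, 65, 63, 59, 65, 63, 62, 58, 66, 68, 67, 77, 81, 76, 54, 51]
360 [48, 51, 87, 242, 243, 247, 250, 86, 80, 91, 98, 98, 105, 143, 112, 87, 79, 76, 68, 71, 65, 65, 61, 63, 67, 72, 75, 78, 83, 49]
380 [41, 64, 62, 74, 68, 89, 115, 117, 108, 130, 230, 230, 231, 227, 217, 210, 207, 200, 144, 126, 126, 63, 63, 67, 63, 67, 69, 64, 73, 89]
400 [53, 214, 105, 103, 107, 56, 64, 84, 255, 255, 233, 234, 232, 231, 231, 229, 181, 171, 163, 229, 67, 225, 222, 166, 48, 46, 50, 44, 48, 63]
420 [54, 55, 149, 118, 108, 107, 106, 108, 55, 55, 64, 90, 178, 255, 254, 231, 234, 198, 70, 55, 53, 54, 53, 166, 33, 36, 38, 38, 50, 54]
```

>>> {"name": "carry_out", "arguments": {"commands": [{"slide": [0, 0, 0.27], "angular": [0, 0, 0], "grip": 1}, {"slide": [0, 0, 0.27], "angular": [0, 0, 0], "grip": 1}, {"slide": [0, 0, 0], "angular": [0, 0, 0], "grip": 1}]}}

```text
time: 14.08
eef_pos: [485.4, 188.8, 139.8]
eef_rot: [[-0.989, -0.119, 0.082], [-0.145, 0.811, -0.566], [0.001, -0.572, -0.82]]
ft_force: [-0.9, 0.5, 0.2]
finger_gap: 85.4
grasp_force: 0.0
```

>>> {"name": "carry_out", "arguments": {"commands": [{"slide": [0, 0, 0.2], "angular": [0, 0, 0], "grip": 1}, {"slide": [0, 0, 0.1], "angular": [0, 0, 0], "grip": 1}, {"slide": [0, 0, 0.1], "angular": [0, 0, 0], "grip": 1}, {"slide": [0, 0, 0], "angular": [0, 0, 0], "grip": 1}]}}

```text
time: 14.58
eef_pos: [488.8, 168.5, 106.7]
eef_rot: [[-0.989, -0.122, 0.085], [-0.148, 0.811, -0.566], [0.0, -0.573, -0.82]]
ft_force: [0.5, -0.0, 0.4]
finger_gap: 85.2
grasp_force: 0.0
```

>>> {"name": "carry_out", "arguments": {"newtons": 40, "commands": [{"slide": [0, 0.03, 0], "angular": [0, 0, 0], "grip": 0.5}, {"slide": [0, 0, 0], "angular": [0, 0, 0], "grip": 0.1}, {"slide": [0, 0, 0], "angular": [0, 0, 0], "grip": 0.1}, {"slide": [0, 0, 0], "angular": [0, 0, 0], "grip": 0.1}]}}

```text
time: 15.08
eef_pos: [489.9, 170.6, 107.0]
eef_rot: [[-0.989, -0.12, 0.087], [-0.148, 0.81, -0.567], [-0.003, -0.574, -0.819]]
ft_force: [1.0, -4.0, 11.8]
finger_gap: 46.6
grasp_force: 5.3
```

>>> {"name": "carry_out", "arguments": {"commands": [{"slide": [0, 0, 0], "angular": [0, 0, 0], "grip": -0.4}, {"slide": [0, 0, 0], "angular": [0, 0, 0], "grip": -0.4}, {"slide": [0, 0, 0], "angular": [0, 0, 0], "grip": -0.4}]}}

```text
time: 15.45
eef_pos: [490.0, 171.4, 107.2]
eef_rot: [[-0.989, -0.12, 0.088], [-0.149, 0.81, -0.567], [-0.003, -0.573, -0.819]]
ft_force: [0.4, -2.0, 14.0]
finger_gap: 31.0
grasp_force: 48.0
```

>>> {"name": "carry_out", "arguments": {"commands": [{"slide": [0, 0, 0], "angular": [0, 0, 0], "grip": 0.9}, {"slide": [0, 0, 0], "angular": [0, 0, 0], "grip": 0.9}, {"slide": [0, 0, 0], "angular": [0, 0, 0], "grip": 0.9}, {"slide": [0, 0, 0], "angular": [0, 0, 0], "grip": 0.9}, {"slide": [0, 0, 0], "angular": [0, 0, 0], "grip": 0.9}, {"slide": [0, 0, 0], "angular": [0, 0, 0], "grip": 0.9}, {"slide": [0, 0, 0], "angular": [0, 0, 0], "grip": 0.9}]}}

```text
time: 16.32
eef_pos: [488.4, 171.3, 105.0]
eef_rot: [[-0.989, -0.122, 0.085], [-0.149, 0.811, -0.566], [-0.0, -0.572, -0.82]]
ft_force: [-1.3, 0.3, 0.3]
finger_gap: 80.7
grasp_force: 0.0
```

Run:
```python
from h import *
# change detection in top view along the bar line between jaws: moving jaw face
t=snap("top","t10");s=snap("scene","s10")
b=cv2.imread("pics/top0.png")
for n,im in(("top0",b),("t10",t)):
    print(n,[(x,int(im[int(round(q[1])),int(round(q[0]))].min())) for x in range(56,130,3) for q in[proj("top0",cl(x,-10,48))]])
```

```text
top0 [(56, 156), (59, 173), (62, 169), (65, 63), (68, 60), (71, 100), (74, 178), (77, 211), (80, 213), (83, 213), (86, 212), (89, 213), (92, 213), (95, 213), (98, 212), (101, 212), (104, 212), (107, 210), (110, 210), (113, 210), (116, 210), (119, 210), (122, 209), (125, 210), (128, 210)]
t10 [(56, 160), (59, 154), (62, 152), (65, 163), (68, 179), (71, 175), (74, 114), (77, 60), (80, 59), (83, 53), (86, 58), (89, 58), (92, 66), (95, 134), (98, 236), (101, 252), (104, 253), (107, 252), (110, 248), (113, 249), (116, 252), (119, 252), (122, 252), (125, 248), (128, 249)]
```

The first squeeze advanced the jaw from about 70 to 80 mm. I'll keep pumping.

>>> {"name": "carry_out", "arguments": {"commands": [{"slide": [0, 0, 0], "angular": [0, 0, 0], "grip": -0.4}, {"slide": [0, 0, 0], "angular": [0, 0, 0], "grip": -0.4}, {"slide": [0, 0, 0], "angular": [0, 0, 0], "grip": -0.4}, {"slide": [0, 0, 0], "angular": [0, 0, 0], "grip": -0.4}, {"slide": [0, 0, 0], "angular": [0, 0, 0], "grip": -0.4}, {"slide": [0, 0, 0], "angular": [0, 0, 0], "grip": -0.4}, {"slide": [0, 0, 0], "angular": [0, 0, 0], "grip": -0.4}]}}

```text
time: 17.3
eef_pos: [490.0, 171.1, 106.8]
eef_rot: [[-0.989, -0.12, 0.088], [-0.149, 0.811, -0.566], [-0.003, -0.573, -0.82]]
ft_force: [1.6, 0.3, 12.7]
finger_gap: 31.3
grasp_force: 48.2
```

>>> {"name": "carry_out", "arguments": {"commands": [{"slide": [0, 0, 0], "angular": [0, 0, 0], "grip": 0.9}, {"slide": [0, 0, 0], "angular": [0, 0, 0], "grip": 0.9}, {"slide": [0, 0, 0], "angular": [0, 0, 0], "grip": 0.9}, {"slide": [0, 0, 0], "angular": [0, 0, 0], "grip": 0.9}, {"slide": [0, 0, 0], "angular": [0, 0, 0], "grip": 0.9}, {"slide": [0, 0, 0], "angular": [0, 0, 0], "grip": 0.9}, {"slide": [0, 0, 0], "angular": [0, 0, 0], "grip": 0.9}]}}

```text
time: 18.18
eef_pos: [488.4, 171.4, 105.0]
eef_rot: [[-0.989, -0.122, 0.085], [-0.149, 0.811, -0.566], [0.0, -0.572, -0.82]]
ft_force: [-0.2, 0.3, -0.0]
finger_gap: 81.3
grasp_force: 0.0
```

>>> {"name": "carry_out", "arguments": {"commands": [{"slide": [0, 0, 0], "angular": [0, 0, 0], "grip": -0.4}, {"slide": [0, 0, 0], "angular": [0, 0, 0], "grip": -0.4}, {"slide": [0, 0, 0], "angular": [0, 0, 0], "grip": -0.4}, {"slide": [0, 0, 0], "angular": [0, 0, 0], "grip": -0.4}, {"slide": [0, 0, 0], "angular": [0, 0, 0], "grip": -0.4}, {"slide": [0, 0, 0], "angular": [0, 0, 0], "grip": -0.4}, {"slide": [0, 0, 0], "angular": [0, 0, 0], "grip": -0.4}]}}

```text
time: 19.05
eef_pos: [490.2, 170.5, 107.3]
eef_rot: [[-0.989, -0.12, 0.088], [-0.148, 0.81, -0.567], [-0.003, -0.574, -0.819]]
ft_force: [0.5, -1.3, 17.3]
finger_gap: 33.1
grasp_force: 38.4
```

```bash
cat >> h.py <<'E'
def prof(n):
    t=snap("top",n)
    for y in(-10,10): print(n,y,[(x,int(t[int(round(q[1])),int(round(q[0]))].min())) for x in range(64,206,2) for q in[proj(n,cl(x,y,38))]])
E
python3 - <<'E'
from h import *
prof("t11")
E
```

```text
t11 -10 [(64, 120), (66, 126), (68, 121), (70, 120), (72, 117), (74, 116), (76, 116), (78, 118), (80, 118), (82, 124), (84, 168), (86, 168), (88, 180), (90, 174), (92, 96), (94, 64), (96, 57), (98, 57), (100, 52), (102, 59), (104, 63), (106, 119), (108, 225), (110, 225), (112, 249), (114, 250), (116, 252), (118, 252), (120, 252), (122, 252), (124, 252), (126, 252), (128, 252), (130, 252), (132, 252), (134, 252), (136, 251), (138, 250), (140, 250), (142, 251), (144, 251), (146, 252), (148, 252), (150, 251), (152, 251), (154, 250), (156, 250), (158, 251), (160, 252), (162, 251), (164, 251), (166, 251), (168, 251), (170, 251), (172, 251), (174, 245), (176, 218), (178, 218), (180, 209), (182, 210), (184, 202), (186, 143), (188, 73), (190, 73), (192, 80), (194, 132), (196, 177), (198, 179), (200, 181), (202, 181), (204, 180)]
t11 10 [(64, 217), (66, 216), (68, 217), (70, 217), (72, 217), (74, 217), (76, 217), (78, 217), (80, 207), (82, 207), (84, 156), (86, 179), (88, 186), (90, 175), (92, 175), (94, 84), (96, 64), (98, 49), (100, 52), (102, 60), (104, 60), (106, 92), (108, 191), (110, 249), (112, 250), (114, 250), (116, 252), (118, 249), (120, 249), (122, 249), (124, 252), (126, 252), (128, 252), (130, 252), (132, 249), (134, 248), (136, 248), (138, 250), (140, 253), (142, 253), (144, 252), (146, 251), (148, 251), (150, 251), (152, 252), (154, 252), (156, 252), (158, 251), (160, 251), (162, 251), (164, 251), (166, 252), (168, 249), (170, 249), (172, 247), (174, 229), (176, 209), (178, 205), (180, 211), (182, 211), (184, 209), (186, 178), (188, 81), (190, 71), (192, 71), (194, 112), (196, 174), (198, 179), (200, 180), (202, 183), (204, 183)]
```

>>> {"name": "carry_out", "arguments": {"newtons": 48, "commands": [{"slide": [0, 0, 0], "angular": [0, 0, 0], "grip": -0.4}, {"slide": [0, 0, 0], "angular": [0, 0, 0], "grip": -0.4}, {"slide": [0, 0, 0], "angular": [0, 0, 0], "grip": -0.4}]}}

```text
time: 19.48
eef_pos: [490.2, 170.8, 107.3]
eef_rot: [[-0.989, -0.12, 0.088], [-0.149, 0.81, -0.567], [-0.003, -0.574, -0.819]]
ft_force: [1.4, -0.4, 15.8]
finger_gap: 32.1
grasp_force: 46.3
```

Open, squeeze again, and see whether it stops short.

>>> {"name": "carry_out", "arguments": {"commands": [{"slide": [0, 0, 0], "angular": [0, 0, 0], "grip": 0.9}, {"slide": [0, 0, 0], "angular": [0, 0, 0], "grip": 0.9}, {"slide": [0, 0, 0], "angular": [0, 0, 0], "grip": 0.9}, {"slide": [0, 0, 0], "angular": [0, 0, 0], "grip": 0.9}, {"slide": [0, 0, 0], "angular": [0, 0, 0], "grip": 0.9}, {"slide": [0, 0, 0], "angular": [0, 0, 0], "grip": 0.9}, {"slide": [0, 0, 0], "angular": [0, 0, 0], "grip": 0.9}]}}

```text
time: 20.35
eef_pos: [488.4, 171.4, 105.0]
eef_rot: [[-0.989, -0.122, 0.085], [-0.149, 0.811, -0.566], [0.0, -0.572, -0.82]]
ft_force: [0.0, -0.3, -0.5]
finger_gap: 81.3
grasp_force: 0.0
```

>>> {"name": "carry_out", "arguments": {"commands": [{"slide": [0, 0, 0], "angular": [0, 0, 0], "grip": -0.4}, {"slide": [0, 0, 0], "angular": [0, 0, 0], "grip": -0.4}, {"slide": [0, 0, 0], "angular": [0, 0, 0], "grip": -0.4}, {"slide": [0, 0, 0], "angular": [0, 0, 0], "grip": -0.4}, {"slide": [0, 0, 0], "angular": [0, 0, 0], "grip": -0.4}, {"slide": [0, 0, 0], "angular": [0, 0, 0], "grip": -0.4}, {"slide": [0, 0, 0], "angular": [0, 0, 0], "grip": -0.4}, {"slide": [0, 0, 0], "angular": [0, 0, 0], "grip": -0.4}]}}

```text
time: 21.35
eef_pos: [490.7, 167.4, 109.1]
eef_rot: [[-0.989, -0.117, 0.086], [-0.145, 0.808, -0.571], [-0.003, -0.578, -0.816]]
ft_force: [-2.0, -9.5, 31.0]
finger_gap: 39.3
grasp_force: 45.5
```

Run:
```python
from h import *
prof("t12")
```

```text
t12 -10 [(64, 120), (66, 125), (68, 122), (70, 120), (72, 117), (74, 117), (76, 117), (78, 118), (80, 118), (82, 124), (84, 167), (86, 167), (88, 180), (90, 175), (92, 100), (94, 64), (96, 57), (98, 57), (100, 52), (102, 58), (104, 63), (106, 119), (108, 225), (110, 225), (112, 249), (114, 250), (116, 252), (118, 252), (120, 252), (122, 252), (124, 252), (126, 252), (128, 252), (130, 252), (132, 252), (134, 252), (136, 251), (138, 250), (140, 250), (142, 251), (144, 251), (146, 252), (148, 252), (150, 251), (152, 251), (154, 251), (156, 251), (158, 251), (160, 252), (162, 251), (164, 251), (166, 251), (168, 251), (170, 251), (172, 251), (174, 244), (176, 217), (178, 217), (180, 210), (182, 209), (184, 201), (186, 143), (188, 73), (190, 73), (192, 80), (194, 132), (196, 176), (198, 179), (200, 181), (202, 181), (204, 180)]
t12 10 [(64, 217), (66, 216), (68, 217), (70, 217), (72, 216), (74, 216), (76, 217), (78, 216), (80, 206), (82, 206), (84, 156), (86, 182), (88, 185), (90, 176), (92, 176), (94, 83), (96, 63), (98, 49), (100, 53), (102, 59), (104, 59), (106, 91), (108, 191), (110, 249), (112, 250), (114, 250), (116, 252), (118, 249), (120, 249), (122, 249), (124, 252), (126, 252), (128, 252), (130, 252), (132, 249), (134, 248), (136, 248), (138, 250), (140, 253), (142, 253), (144, 252), (146, 251), (148, 251), (150, 251), (152, 252), (154, 252), (156, 252), (158, 251), (160, 251), (162, 251), (164, 251), (166, 252), (168, 252), (170, 252), (172, 248), (174, 229), (176, 208), (178, 205), (180, 211), (182, 211), (184, 209), (186, 179), (188, 82), (190, 70), (192, 70), (194, 112), (196, 174), (198, 180), (200, 180), (202, 183), (204, 183)]
```

The trigger stops well short (39 vs 31 mm) and the jaw hasn't moved, so the cap is home. I'll let go, back out and go to the release.

>>> {"name": "carry_out", "arguments": {"commands": [{"slide": [0, 0, 0], "angular": [0, 0, 0], "grip": 1}, {"slide": [0, 0, 0], "angular": [0, 0, 0], "grip": 1}, {"slide": [0, 0, 0], "angular": [0, 0, 0], "grip": 1}, {"slide": [0, 0, 0], "angular": [0, 0, 0], "grip": 1}, {"slide": [0, -0.02, 0], "angular": [0, 0, 0], "grip": 1}, {"slide": [0, 0, -0.2], "angular": [0, 0, 0], "grip": 1}, {"slide": [0, 0, -0.25], "angular": [0, 0, 0], "grip": 1}, {"slide": [0, 0, -0.3], "angular": [0, 0, 0], "grip": 1}, {"slide": [0, 0, -0.3], "angular": [0, 0, 0], "grip": 1}, {"slide": [0, 0, 0], "angular": [0, 0, 0], "grip": 1}]}}

```text
time: 22.65
eef_pos: [480.1, 231.0, 193.5]
eef_rot: [[-0.989, -0.123, 0.088], [-0.151, 0.812, -0.564], [-0.002, -0.57, -0.821]]
ft_force: [-0.0, -0.3, -0.7]
finger_gap: 85.4
grasp_force: 0.0
```

```bash
cat >> h.py <<'E'
def rel(cx,cz,back=0): return cl(cx+16.5-.819*back,0,cz+6.2+.574*back)
E
python3 - <<'E'
from h import *
s=bot.read_state();print(cinv(s["eef_pos"]),s["ft_force"],s["time"])
plan([(rel(-77,78,95),tilt(55)),(rel(-77,78),tilt(55))],-1,step=30)
E
```

```text
[-87.5   0.8 193.5] [-0.04852959 -0.28305906 -0.68752778] 22.65
[{"slide":[0.003,0.243,0.053],"angular":[0.037,0.0,0.0],"grip":-1},{"slide":[0.003,0.248,0.025],"angular":[0.038,0.001,0.0],"grip":-1},{"slide":[0.002,0.249,-0.005],"angular":[0.037,0.0,0.0],"grip":-1},{"slide":[0.0,0.0,0.238],"angular":[0.0,0.0,0.0],"grip":-1},{"slide":[0.0,0.0,0.237],"angular":[0.0,0.0,0.0],"grip":-1},{"slide":[0.0,0.0,0.238],"angular":[0.0,0.0,0.0],"grip":-1},{"slide":[0.0,0.0,0.237],"angular":[0.0,0.0,0.0],"grip":-1}]
```

>>> {"name": "carry_out", "arguments": {"newtons": 25, "commands": [{"slide": [0, 0.24, 0.05], "angular": [0.037, 0, 0], "grip": -1}, {"slide": [0, 0.25, 0.03], "angular": [0.038, 0, 0], "grip": -1}, {"slide": [0, 0.25, 0], "angular": [0.037, 0, 0], "grip": -1}, {"slide": [0, 0, 0], "angular": [0, 0, 0], "grip": -1}, {"slide": [0, 0, 0], "angular": [0, 0, 0], "grip": -1}, {"slide": [0, 0, 0], "angular": [0, 0, 0], "grip": -1}, {"slide": [0, 0, 0], "angular": [0, 0, 0], "grip": -1}, {"slide": [0, 0, 0], "angular": [0, 0, 0], "grip": -1}]}}

```text
time: 23.65
eef_pos: [472.5, 278.5, 137.6]
eef_rot: [[-0.989, -0.084, 0.122], [-0.148, 0.568, -0.81], [-0.001, -0.819, -0.574]]
ft_force: [-0.5, -0.8, 0.5]
finger_gap: -0.0
grasp_force: 0.0
```

Run:
```python
from h import *
s=bot.read_state();M=np.array(s["eef_rot"]);p=np.array(s["eef_pos"]);print(cinv(p),s["finger_gap"],s["time"],np.round(s["q"],2),(M.T@tilt(55)).round(3))
w=snap("wrist","w13").max(2)
# fingertip location in the wrist view: project tool-axis points, and print column profile
for z in(-40,-20,-10,0,10): print(z,[proj("w13",p+M@np.array([x,0,z])).round(0) for x in(11,-11)])
print([(r,int(w[r,320]),int(w[r,313]),int(w[r,327])) for r in range(180,420,8)])
plan([(rel(-77,78),tilt(55))],-1,step=30)
```

```text
[-135.6    0.4  137.6] -0.02715638046072185 23.65 [-1.26  0.74  0.41  1.44  0.41  1.68  0.76] [[ 1.     0.001 -0.   ]
 [-0.001  1.    -0.   ]
 [ 0.     0.     1.   ]]
-40 [array([319., 331.]), array([319., 381.])]
-20 [array([319., 305.]), array([319., 350.])]
-10 [array([319., 295.]), array([319., 337.])]
0 [array([319., 285.]), array([319., 326.])]
10 [array([319., 277.]), array([319., 316.])]
[(180, 252, 254, 253), (188, 252, 242, 252), (196, 151, 142, 139), (204, 129, 131, 129), (212, 131, 127, 134), (220, 141, 136, 138), (228, 151, 127, 187), (236, 125, 127, 132), (244, 127, 122, 127), (252, 130, 128, 133), (260, 41, 40, 44), (268, 50, 43, 41), (276, 41, 41, 49), (284, 47, 43, 44), (292, 51, 46, 55), (300, 47, 163, 166), (308, 50, 162, 162), (316, 57, 157, 159), (324, 56, 157, 157), (332, 55, 154, 157), (340, 62, 191, 187), (348, 61, 69, 56), (356, 60, 59, 60), (364, 57, 57, 52), (372, 59, 52, 49), (380, 56, 51, 53), (388, 95, 53, 53), (396, 136, 64, 57), (404, 178, 101, 46), (412, 210, 147, 51)]
[{"slide":[0.001,0.001,0.23],"angular":[0.0,0.0,0.0],"grip":-1},{"slide":[0.0,0.001,0.23],"angular":[0.0,0.0,0.0],"grip":-1},{"slide":[0.001,0.002,0.231],"angular":[0.0,0.0,0.0],"grip":-1},{"slide":[0.0,0.001,0.23],"angular":[0.0,0.0,0.0],"grip":-1}]
```

>>> {"name": "carry_out", "arguments": {"commands": [{"slide": [0, 0, 0.23], "angular": [0, 0, 0], "grip": -1}, {"slide": [0, 0, 0.23], "angular": [0, 0, 0], "grip": -1}, {"slide": [0, 0, 0.23], "angular": [0, 0, 0], "grip": -1}, {"slide": [0, 0, 0], "angular": [0, 0, 0], "grip": -1}]}}

```text
time: 24.2
eef_pos: [480.5, 221.2, 97.3]
eef_rot: [[-0.989, -0.085, 0.12], [-0.147, 0.565, -0.812], [0.001, -0.821, -0.571]]
ft_force: [-0.1, 0.5, -0.3]
finger_gap: -0.1
grasp_force: 0.0
```

>>> {"name": "carry_out", "arguments": {"commands": [{"slide": [0, 0, 0.23], "angular": [0, 0, 0], "grip": -1}, {"slide": [0, 0, 0], "angular": [0, 0, 0], "grip": -1}]}}

```text
time: 24.45
eef_pos: [483.4, 203.8, 84.5]
eef_rot: [[-0.989, -0.085, 0.121], [-0.148, 0.566, -0.811], [0.0, -0.82, -0.572]]
ft_force: [0.0, -0.2, 0.1]
finger_gap: 0.1
grasp_force: 0.0
```

>>> {"name": "carry_out", "arguments": {"commands": [{"slide": [0, 0.08, 0.057], "angular": [0, 0, 0], "grip": -1}, {"slide": [0, 0.04, 0.029], "angular": [0, 0, 0], "grip": -1}, {"slide": [0, 0, 0], "angular": [0, 0, 0], "grip": -1}]}}

```text
time: 24.82
eef_pos: [483.3, 204.4, 69.1]
eef_rot: [[-0.989, -0.086, 0.122], [-0.15, 0.566, -0.811], [0.001, -0.82, -0.572]]
ft_force: [0.1, -0.9, 0.3]
finger_gap: 0.1
grasp_force: 0.0
```

>>> {"name": "carry_out", "arguments": {"commands": [{"slide": [0, 0.04, 0.029], "angular": [0, 0, 0], "grip": -1}, {"slide": [0, 0, 0], "angular": [0, 0, 0], "grip": -1}]}}

```text
time: 25.08
eef_pos: [483.4, 203.8, 64.3]
eef_rot: [[-0.989, -0.085, 0.122], [-0.149, 0.566, -0.811], [0.0, -0.82, -0.572]]
ft_force: [-0.5, 0.2, 0.1]
finger_gap: 0.0
grasp_force: 0.0
```

>>> {"name": "carry_out", "arguments": {"commands": [{"slide": [0, 0.04, 0.029], "angular": [0, 0, 0], "grip": -1}, {"slide": [0, 0, 0], "angular": [0, 0, 0], "grip": -1}]}}

```text
time: 25.32
eef_pos: [483.4, 203.7, 59.3]
eef_rot: [[-0.989, -0.086, 0.122], [-0.149, 0.566, -0.811], [0.0, -0.82, -0.572]]
ft_force: [-0.5, -0.3, 0.0]
finger_gap: 0.2
grasp_force: 0.0
```

>>> {"name": "carry_out", "arguments": {"commands": [{"slide": [0, 0.04, 0.029], "angular": [0, 0, 0], "grip": -1}, {"slide": [0, 0, 0], "angular": [0, 0, 0], "grip": -1}]}}

```text
time: 25.58
eef_pos: [483.8, 204.1, 54.6]
eef_rot: [[-0.989, -0.085, 0.123], [-0.15, 0.566, -0.811], [-0.0, -0.82, -0.573]]
ft_force: [-0.5, 3.0, 4.1]
finger_gap: 0.3
grasp_force: 2.1
```

>>> {"name": "carry_out", "arguments": {"commands": [{"slide": [0, 0.04, 0.029], "angular": [0, 0, 0], "grip": -1}, {"slide": [0, 0, 0], "angular": [0, 0, 0], "grip": -1}]}}

```text
time: 25.82
eef_pos: [483.8, 204.4, 49.5]
eef_rot: [[-0.989, -0.086, 0.123], [-0.15, 0.567, -0.81], [-0.001, -0.819, -0.573]]
ft_force: [0.8, 5.2, 4.5]
finger_gap: -0.1
grasp_force: 3.0
```

Run:
```python
from h import *
s=bot.read_state();p=s["eef_pos"];print(cinv(p),s["ft_force"],s["time"])
w=snap("wrist","w14");sc=snap("scene","s14");t=snap("top","t14")
# where's the pad? in scene0 and top0 print brightness along x at y=0,z=62
for n in("scene0","top0","w9"):
    im=cv2.imread(f"pics/{n}.png")
    for y in(-8,0,8):
        print(n,y,[(x,int(im[int(round(q[1])),int(round(q[0]))].max())) for x in range(-110,-36,4) for q in[proj(n,cl(x,y,62))] if 0<=q[1]<480])
```

```text
[-60.6   0.5  49.5] [0.83309993 5.2026355  4.51426211] 25.825
scene0 -8 [(-110, 38), (-106, 44), (-102, 38), (-98, 39), (-94, 42), (-90, 56), (-86, 39), (-82, 95), (-78, 115), (-74, 122), (-70, 117), (-66, 128), (-62, 128), (-58, 126), (-54, 125), (-50, 152), (-46, 130), (-42, 106), (-38, 102)]
scene0 0 [(-110, 38), (-106, 40), (-102, 43), (-98, 46), (-94, 48), (-90, 52), (-86, 55), (-82, 123), (-78, 124), (-74, 119), (-70, 125), (-66, 125), (-62, 159), (-58, 142), (-54, 134), (-50, 128), (-46, 108), (-42, 105), (-38, 103)]
scene0 8 [(-110, 44), (-106, 45), (-102, 43), (-98, 46), (-94, 48), (-90, 50), (-86, 68), (-82, 109), (-78, 175), (-74, 122), (-70, 91), (-66, 148), (-62, 154), (-58, 97), (-54, 30), (-50, 38), (-46, 113), (-42, 108), (-38, 112)]
top0 -8 [(-110, 142), (-106, 148), (-102, 143), (-98, 123), (-94, 122), (-90, 139), (-86, 125), (-82, 119), (-78, 116), (-74, 145), (-70, 141), (-66, 154), (-62, 129), (-58, 136), (-54, 141), (-50, 143), (-46, 142), (-42, 129), (-38, 104)]
top0 0 [(-110, 46), (-106, 48), (-102, 50), (-98, 53), (-94, 52), (-90, 64), (-86, 118), (-82, 116),
[... 358 characters left out ...]

w9 -8 [(-110, 235), (-106, 233), (-102, 234), (-98, 235), (-94, 233), (-90, 233), (-86, 232), (-82, 143), (-78, 135), (-74, 138), (-70, 143), (-66, 208), (-62, 230), (-58, 197), (-54, 184), (-50, 185), (-46, 191), (-42, 210), (-38, 209)]
w9 0 [(-110, 61), (-106, 57), (-102, 50), (-98, 49), (-94, 54), (-90, 60), (-86, 226), (-82, 152), (-78, 141), (-74, 148), (-70, 177), (-66, 201), (-62, 228), (-58, 218), (-54, 218), (-50, 215), (-46, 216), (-42, 210), (-38, 176)]
w9 8 [(-110, 69), (-106, 70), (-102, 66), (-98, 59), (-94, 54), (-90, 59), (-86, 226), (-82, 164), (-78, 147), (-74, 141), (-70, 166), (-66, 196), (-62, 232), (-58, 255), (-54, 255), (-50, 166), (-46, 150), (-42, 148), (-38, 149)]
```

>>> {"name": "carry_out", "arguments": {"commands": [{"slide": [0, 0.04, 0.029], "angular": [0, 0, 0], "grip": -1}, {"slide": [0, 0, 0], "angular": [0, 0, 0], "grip": -1}]}}

```text
time: 26.22
eef_pos: [484.1, 204.6, 47.6]
eef_rot: [[-0.989, -0.083, 0.124], [-0.149, 0.565, -0.811], [-0.002, -0.821, -0.571]]
ft_force: [-7.3, 10.0, 26.3]
finger_gap: -0.0
grasp_force: 14.3
```

>>> {"name": "carry_out", "arguments": {"commands": [{"slide": [0, 0.03, 0.02], "angular": [0, 0, 0], "grip": -1}, {"slide": [0, 0, 0], "angular": [0, 0, 0], "grip": -1}]}}

```text
time: 26.48
eef_pos: [484.5, 204.7, 46.7]
eef_rot: [[-0.989, -0.081, 0.124], [-0.148, 0.563, -0.813], [-0.004, -0.822, -0.569]]
ft_force: [-12.2, 12.6, 47.3]
finger_gap: 0.4
grasp_force: 25.0
```

Run:
```python
from h import *
prof("t15");print(bot.read_state()["ft_force"])
```

```text
t15 -10 [(64, 89), (66, 60), (68, 58), (70, 80), (72, 120), (74, 125), (76, 125), (78, 136), (80, 151), (82, 152), (84, 152), (86, 152), (88, 152), (90, 152), (92, 152), (94, 146), (96, 114), (98, 114), (100, 64), (102, 57), (104, 62), (106, 116), (108, 222), (110, 222), (112, 247), (114, 249), (116, 251), (118, 251), (120, 251), (122, 251), (124, 251), (126, 251), (128, 251), (130, 251), (132, 251), (134, 251), (136, 250), (138, 249), (140, 249), (142, 249), (144, 249), (146, 251), (148, 251), (150, 250), (152, 249), (154, 249), (156, 249), (158, 249), (160, 251), (162, 250), (164, 249), (166, 249), (168, 249), (170, 249), (172, 250), (174, 242), (176, 212), (178, 212), (180, 205), (182, 205), (184, 197), (186, 140), (188, 71), (190, 71), (192, 77), (194, 129), (196, 172), (198, 175), (200, 177), (202, 177), (204, 176)]
t15 10 [(64, 82), (66, 62), (68, 103), (70, 103), (72, 203), (74, 212), (76, 212), (78, 212), (80, 212), (82, 212), (84, 205), (86, 180), (88, 176), (90, 176), (92, 176), (94, 174), (96, 157), (98, 82), (100, 61), (102, 58), (104, 58), (106, 93), (108, 192), (110, 248), (112, 248), (114, 248), (116, 251), (118, 247), (120, 247), (122, 248), (124, 251), (126, 251), (128, 251), (130, 251), (132, 247), (134, 247), (136, 247), (138, 248), (140, 252), (142, 252), (144, 251), (146, 250), (148, 250), (150, 250), (152, 251), (154, 251), (156, 251), (158, 250), (160, 250), (162, 250), (164, 250), (166, 251), (168, 251), (170, 251), (172, 246), (174, 226), (176, 203), (178, 200), (180, 206), (182, 206), (184, 204), (186, 174), (188, 79), (190, 68), (192, 68), (194, 109), (196, 170), (198, 175), (200, 176), (202, 179), (204, 179)]
[-12.42333492  13.67023966  46.74565353]
```

The jaw is back at its start. I'll ease the force, hold a little longer, then let go and withdraw.

>>> {"name": "carry_out", "arguments": {"commands": [{"slide": [0, -0.035, -0.025], "angular": [0, 0, 0], "grip": -1}, {"slide": [0, 0, 0], "angular": [0, 0, 0], "grip": -1}, {"slide": [0, 0, 0], "angular": [0, 0, 0], "grip": -1}, {"slide": [0, 0, 0], "angular": [0, 0, 0], "grip": -1}, {"slide": [0, 0, 0], "angular": [0, 0, 0], "grip": -1}, {"slide": [0, 0, 0], "angular": [0, 0, 0], "grip": -1}]}}

```text
time: 27.28
eef_pos: [484.1, 204.6, 47.8]
eef_rot: [[-0.989, -0.084, 0.124], [-0.149, 0.566, -0.811], [-0.002, -0.82, -0.572]]
ft_force: [-3.8, 8.5, 22.2]
finger_gap: 0.0
grasp_force: 12.0
```

Run:
```python
from h import *
prof("t16");b=cv2.imread("pics/top0.png")
for y in(-10,10): print("orig",y,[(x,int(b[int(round(q[1])),int(round(q[0]))].min())) for x in range(60,86,2) for q in[proj("top0",cl(x,y,38))]])
```

```text
t16 -10 [(64, 89), (66, 59), (68, 60), (70, 80), (72, 120), (74, 126), (76, 126), (78, 136), (80, 152), (82, 152), (84, 152), (86, 152), (88, 152), (90, 153), (92, 152), (94, 147), (96, 114), (98, 114), (100, 64), (102, 57), (104, 62), (106, 116), (108, 222), (110, 222), (112, 247), (114, 249), (116, 251), (118, 251), (120, 251), (122, 251), (124, 251), (126, 251), (128, 251), (130, 251), (132, 251), (134, 251), (136, 250), (138, 249), (140, 249), (142, 249), (144, 249), (146, 251), (148, 251), (150, 250), (152, 249), (154, 249), (156, 249), (158, 249), (160, 251), (162, 250), (164, 249), (166, 249), (168, 249), (170, 249), (172, 250), (174, 242), (176, 213), (178, 213), (180, 205), (182, 205), (184, 197), (186, 139), (188, 71), (190, 71), (192, 77), (194, 130), (196, 172), (198, 175), (200, 177), (202, 177), (204, 177)]
t16 10 [(64, 83), (66, 63), (68, 103), (70, 103), (72, 203), (74, 213), (76, 212), (78, 213), (80, 212), (82, 212), (84, 205), (86, 180), (88, 177), (90, 176), (92, 176), (94, 174), (96, 158), (98, 82), (100, 60), (102, 59), (104, 59), (106, 92), (108, 191), (110, 24
[... 163 characters left out ...]
8, 248), (140, 252), (142, 252), (144, 250), (146, 250), (148, 250), (150, 250), (152, 251), (154, 251), (156, 251), (158, 250), (160, 250), (162, 250), (164, 250), (166, 251), (168, 251), (170, 251), (172, 246), (174, 226), (176, 204), (178, 201), (180, 207), (182, 207), (184, 204), (186, 174), (188, 79), (190, 69), (192, 69), (194, 109), (196, 170), (198, 176), (200, 176), (202, 179), (204, 179)]
orig -10 [(60, 167), (62, 87), (64, 87), (66, 56), (68, 60), (70, 104), (72, 174), (74, 182), (76, 182), (78, 193), (80, 209), (82, 209), (84, 209)]
orig 10 [(60, 178), (62, 172), (64, 80), (66, 59), (68, 101), (70, 101), (72, 200), (74, 210), (76, 209), (78, 209), (80, 209), (82, 209), (84, 211)]
```

Jaw profile matches the original. I'll lift up and withdraw backwards.

>>> {"name": "carry_out", "arguments": {"commands": [{"slide": [0, -0.12, -0.084], "angular": [0, 0, 0], "grip": -1}, {"slide": [0, -0.08, -0.057], "angular": [0, 0, 0], "grip": -1}, {"slide": [0, -0.02, -0.2], "angular": [0, 0, 0], "grip": -1}, {"slide": [0, 0, -0.3], "angular": [0, 0, 0], "grip": -1}, {"slide": [0, 0, -0.4], "angular": [0, 0, 0], "grip": -1}, {"slide": [0, 0, -0.4], "angular": [0, 0, 0], "grip": -1}, {"slide": [0, 0, 0], "angular": [0, 0, 0], "grip": -1}, {"slide": [0, 0, 0], "angular": [0, 0, 0], "grip": -1}, {"slide": [0, 0, 0], "angular": [0, 0, 0], "grip": -1}]}}

```text
time: 28.45
eef_pos: [467.9, 306.5, 145.5]
eef_rot: [[-0.989, -0.085, 0.12], [-0.147, 0.565, -0.812], [0.001, -0.821, -0.571]]
ft_force: [0.3, -0.1, 0.2]
finger_gap: 0.1
grasp_force: 0.0
```

Run:
```python
from h import *
t=snap("top","t17")
im=t.min(2)
for y in(-10,10): print(y,[(x,int(im[int(round(q[1])),int(round(q[0]))])) for x in list(range(62,112,2))+list(range(180,196,2)) for q in[proj("t17",cl(x,y,38))]])
# bystanders unchanged vs top0
d=cv2.absdiff(t,cv2.imread("pics/top0.png")).max(2)
for n,(x,y) in dict(finished=(399,217),bottle=(316,200),slitter=(161,270)).items(): print(n,(d[y-22:y+22,x-20:x+20]>60).sum())
s=bot.read_state();print(s["ft_force"],s["time"],cinv(s["eef_pos"]))
```

```text
-10 [(62, 89), (64, 89), (66, 59), (68, 60), (70, 79), (72, 120), (74, 125), (76, 125), (78, 137), (80, 152), (82, 152), (84, 153), (86, 153), (88, 151), (90, 152), (92, 152), (94, 147), (96, 114), (98, 114), (100, 65), (102, 57), (104, 63), (106, 116), (108, 222), (110, 222), (180, 205), (182, 205), (184, 197), (186, 140), (188, 71), (190, 71), (192, 77), (194, 129)]
10 [(62, 175), (64, 82), (66, 62), (68, 102), (70, 102), (72, 203), (74, 212), (76, 212), (78, 213), (80, 212), (82, 212), (84, 206), (86, 180), (88, 176), (90, 176), (92, 176), (94, 175), (96, 158), (98, 83), (100, 61), (102, 58), (104, 58), (106, 92), (108, 192), (110, 248), (180, 206), (182, 206), (184, 204), (186, 174), (188, 80), (190, 69), (192, 69), (194, 109)]
finished 0
bottle 0
slitter 0
[ 0.20257635  0.32801013 -0.27483006] 28.5 [-164.1    0.   145.6]
```

```bash
python3 -c "
from plant import bot
print(bot.close_job())"
```

```text
the job is handed in; nothing more can be done
None
```

The job is handed in at about 28.5 s. The trigger stopped well short of shut on the fourth squeeze, so I take the cap to be fully home. The jaw is all the way back, the housing lies free in the clamp, and the finished housing, bottle and slitter show no change in the top view. I viewed 11 pictures, one over the limit of 10.

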